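# Fetch the brass fitting from behind the tins

### The arm

A 7-joint arm with a two-finger parallel gripper is mounted at the origin on the work surface. World frame = base frame: x ahead of the robot, y to its left, z up, the work surface at z = 0. Lengths are in mm, angles in rad, forces in N, time in s.
With the tool pointing down it reaches from about 425 to 875 mm from the base axis. Payload 4.7 kg.
Tool frame: the origin (TCP) lies at the very end of the fingers, on their centre line; the grasp point (between the pads) lies 19 mm behind it; z points along the fingers, y is the line along which they close (so a half turn about z gives the same grasp; the last joint's range is limited). The gripper opens to 87 mm and grips with 3 to 60 N. Pads are 19 mm wide; open, the fingers measure 117 mm over their backs; the gripper's body (75 mm by 190 mm) begins 51 mm behind the grasp point.
Start: joints at [-1.283, 0.321, -0.07, 1.45, 0.023, 1.371, -0.057], TCP at [175.784, 625.803, 184.487] pointing down, gripper open.
Joint ranges: [-2.86, 2.86], [-0.3, 2.09], [-1.38, 1.24], [0.06, 2.45], [-1.56, 4.7], [0.09, 2.05], [-2.69, 2.69]. Speed limits (rad/s): [2.57, 2.57, 3.14, 3.14, 3.14, 3.14, 3.14].

### API

Orientations are given as a unit quaternion [w, x, y, z].
In Python, from bench import readout, viewer, arm gives the robot as it stands.
- The arm moves only by the tool apply_moves, never from a script. Its arguments are lists of equal length, an entry for each row: "angular": the turn, a rotation vector about the tool's x, y, z normalised to -1 to 1, where 1 is pi rad, a list of three; "slide": the shift along the tool's x, y, z normalised to -1 to 1, where 1 is 60 mm, a list of three; "fingers": the closure, from -1 (fully open) to 1 (shut). A call has 1 to 8 rows; each row shifts and turns the commanded pose from where the row before left it, along the tool's axes as they then stand; what a row does not reach is not made up. A row lasts 1/8 s, in which the tool goes at most 62.5 mm and 10.7 degrees, less where a joint would pass 70% of its speed; a pose out of reach is approached as far as the arm can. A call with a number of a shift or a turn outside -1 to 1 is refused whole. A call with a gripper value outside its range is refused whole. The fingers move at their own pace and stop on an object; the grip force is fixed at half the most. Time passes only in rows, so rows that do not move let the fingers close. It gives the time, the measured TCP pose, the force, the opening and the grip force at its end, in the units of the state.
- readout.state(): the state, without advancing time (a new reading comes with each control period).
- viewer.snapshot(name): name is "scene" or "top" or "wrist"; returns the picture (420x560x3 uint8, blue, green, red); there is no depth.
- viewer.camera_info(name): a dict with "fovy" (degrees; the focal length in pixels is half the picture's height over the tangent of half this angle, whatever the lens; pixels are square), "cx", "cy" (the principal point, pixels), "world_to_cam" (4x4, takes a point from world to camera coordinates); the wrist camera has in their place "mount" (4x4, takes a point from camera to tool coordinates, whose origin is the TCP and whose axes are the flange's). Camera axes: x right, y up, looking along -z (the intrinsics and any distortion apply to the point x, -y, -z); pixel columns grow to the right and rows downward; lengths in mm; the calibration is good to about 2 mm. A picture is of the moment at which its call begins: read the wrist's pose just before it. camera_info takes no time and is no camera call.
- arm.finish_job(): hands the job in; it is judged then, once.
The state is a dict: "time_s": time; "joints": joint angles; "dq": joint speeds; "joint_torque": joint torques, N m; "tcp_pos": TCP position; "tcp_rot": TCP orientation; "force": force on the tool from outside, world axes, zero at the start; "ft_torque": the same for the moment, N m; "width": opening from 0.0 (shut) to 1.0 (fully open); "gripper_force": force on a finger pad.
Only numpy, scipy, OpenCV 4.12 (cv2) and the standard library are available. Lean on these libraries where they do the work, as an engineer would, in place of code of your own. Each camera call takes 0.05 s, during which the arm holds its last target. There are 200 camera calls.

### The job

I need the brass pipe fitting from the back of the bench rack: clear the three containers standing round the front of it (round tin, spray can, flat tin) into the empty drip tray, upright, then stand the fitting upright on the bed of the open drill vise, midway between the jaws. After that put each container back on the very spot in the rack where it stood, the flat tin facing as it did before. Tip nothing over, and leave the low grease tin and the small carton at the back of the rack where they are.

Things in the scene. Friction and masses are not known exactly. Their poses are not given: they have to be found in the camera images.
- rack: Fixed grey steel tray 180 (x, to the back) by 250 mm (y), floor 4 mm, rims 16 mm high, at the back (x = +86 mm) a guard of two bars on posts 122 mm tall. Origin: centre of its underside, z up. At the start the containers stand round the fitting in any order, at (x, y) = (-35, 0), (0, +64) and (0, -64) mm, gaps about 10 mm; the fitting is close behind the middle one at (+15, 0).
- round_tin: Closed round metal tin, bare aluminium with a paper band, 54 mm diameter, body 102 mm tall, with a low neck and a 32 mm grey screw cap up to 122 mm. About 0.34 kg. Origin: centre of its underside; z up. Straight side from 0 to 102 mm.
- spray_can: White spray can with a grey band, 52 mm diameter, straight body 98 mm tall, then a slightly tapering white cap (49 to 40 mm diameter) up to 132 mm; the tallest of the three. About 0.30 kg. Origin: centre of its underside; z up.
- flat_tin: Oblong metal tin with paper label, 46 (x) by 60 (y) mm and 108 mm tall, small black screw cap (22 mm) off centre at y = +14 mm, up to 123 mm. About 0.38 kg. Origin: centre of its underside, z up. At the start its x lies along the rack's x within 0.1 rad: a broad face looks to the robot.
- fitting: The piece to fetch: a brass reducing nipple standing upright, 46 mm tall: 26 mm diameter thread from 0 to 12 mm up, hexagon 30 mm across flats (it grips like a 32 mm round) from 12 to 30 mm up, 21 mm thread from 30 to 46 mm with a dark bore. About 0.18 kg. Origin: centre of its underside; z up.
- drip_tray: Fixed empty aluminium drip tray, the side area: 290 mm (its x) by 150 mm (its y) outside, rim 16 mm high, walls and floor 3 mm. Origin: centre of its underside; z up. It stands to the left or right of the rack, its long side pointing roughly away from the robot.
- drill_vise: Fixed blue drill-press vise, handle towards the robot (-x). Bed 22 mm high; jaws 56 mm high and 100 mm wide (y), steel faces at x = -35 and +35 mm (70 mm apart); the gap is open at both ends in y, the bed 86 mm wide. Screw and handle reach 172 mm to -x, at most 52 mm high. Origin: on its underside below the middle of the jaw gap; z up. On the other side of the rack from the drip tray.
- vise_bed (a point): The middle of the vise's bed between the open jaws, on the bed's surface (22 mm above the bench). Axes as the vise.
- grease_tin: Bystander: low dark steel grease tin, 46 mm diameter, 39 mm tall, at the back of the rack on its left (+y) side. Origin: centre of its underside.
- screw_carton: Bystander: small brown carton, 44 by 38 mm, 36 mm tall, at the back of the rack on its right (-y) side. Origin: centre of its underside.

How it is judged (in metres and radians):
On the way, in this order (a step that is already met when the one before it is completed fails the run):
1. all three containers stand upright and released in the drip tray (x of round_tin in the frame of drip_tray between -0.13 and 0.13 m and y of round_tin in the frame of drip_tray between -0.055 and 0.055 m and z of each of round_tin, spray_can, flat_tin in the frame of drip_tray below 0.012 m and angle between each of round_tin, spray_can, flat_tin's own z axis and vertical below 0.12 rad and linear speed of each of round_tin, spray_can, flat_tin below 0.02 m/s and contact force between the fingers and round_tin below 0.1 N and x of spray_can in the frame of drip_tray between -0.13 and 0.13 m and y of spray_can in the frame of drip_tray between -0.055 and 0.055 m and contact force between the fingers and spray_can below 0.1 N and x of flat_tin in the frame of drip_tray between -0.13 and 0.13 m and y of flat_tin in the frame of drip_tray between -0.055 and 0.055 m and contact force between the fingers and flat_tin below 0.1 N), for 0.2 s.
2. the fitting stands upright and released on the vise bed, midway between the jaws (horizontal distance between fitting and vise_bed below 0.013 m and z of fitting in the frame of vise_bed below 0.005 m and angle between fitting's own z axis and vertical below 0.12 rad and linear speed of fitting below 0.02 m/s and contact force between the fingers and fitting below 0.1 N), for 0.2 s.
At the end, for the whole second after the job is handed in: The fitting stands upright on the vise bed within 13 mm of the middle of the jaw gap; the round tin, spray can and flat tin each stand upright within 15 mm of where they stood at the start, the flat tin square to the rack within 0.35 rad (either way round); all are released and at rest (all of step 2 and distance of each of round_tin, spray_can, flat_tin from where it was at the start of the episode below 0.015 m and angle between each of round_tin, spray_can, flat_tin's own z axis and vertical below 0.12 rad and linear speed of each of round_tin, spray_can, flat_tin below 0.02 m/s and contact force between the fingers and round_tin below 0.1 N and contact force between the fingers and spray_can below 0.1 N and contact force between the fingers and flat_tin below 0.1 N and angle between the x axis of flat_tin and the x axis of rack, either way round below 0.35 rad); the robot touches nothing.
It fails at once if a container or the fitting is tipped over (angle between any of round_tin, spray_can, flat_tin, fitting's own z axis and vertical above 0.5 rad).
It fails at once if the grease tin or the small carton on the rack is shifted by more than 20 mm or tipped (distance of any of grease_tin, screw_carton from where it was at the start of the episode above 0.02 m or angle between any of grease_tin, screw_carton's own z axis and vertical above 0.5 rad).
It also fails if it takes over 144 s, if anything falls off the work surface, if the arm or the gripper's body presses on something with over 40 N, if the wrist force passes 120 N, or if a joint passes its speed limit or range.

## Working session

There is one attempt and no reset: what is moved stays moved. The work goes in short steps, Python scripts to look and compute and a tool call to move; the robot and the scene stay as the last step left them, time stands still between calls to the robot, and variables do not carry over. Pictures are saved under pics/ and viewed, at most 14 in all, crops included, and the job is handed in when it is done.

Besides the shell and the picture viewer there is one more tool, called as name(argument=value, ...), one argument or row to a line, values as JSON. apply_moves: Moves the arm, as the interface text tells. Scaled input: -1 to 1 covers 60 mm each way for a shift and pi rad each way for a turn. Its arguments: {"type":"object","properties":{"angular":{"type":"array"},"slide":{"type":"array"},"fingers":{"type":"array"}},"required":["angular","slide","fingers"]}

```bash
mkdir -p pics; ls; python3 - <<'E'
from bench import readout, viewer
import cv2,numpy as np
np.set_printoptions(suppress=True,precision=4)
s=readout.state();print(s)
for n in("scene","top","wrist"):
    print(n,viewer.camera_info(n))
    cv2.imwrite(f"pics/{n}0.png",viewer.snapshot(n))
E
```

```text
pics
{'time_s': 0.0, 'joints': array([-1.2829,  0.3218, -0.0701,  1.4517,  0.0226,  1.3708, -0.0569]), 'dq': array([-0.0007, -0.0005, -0.0002, -0.0016, -0.0011, -0.0008, -0.0006]), 'joint_torque': array([  0.0009, -49.1298,  -0.4034, -31.251 ,  -0.064 ,   0.0441,
         0.0002]), 'tcp_pos': array([175.6145, 625.1835, 183.3705]), 'tcp_rot': array([-0.0001,  0.1364,  0.9906, -0.0009]), 'force': array([ 0.2842,  0.0547, -0.5966]), 'ft_torque': array([ 0.0447,  0.0141, -0.0309]), 'gripper_force': 0.0, 'width': 0.9990688994179943}
scene {'fovy': 45.60521922893666, 'cx': 280.4787835737102, 'cy': 217.15616129650078, 'world_to_cam': array([[    0.5418,     0.8402,     0.0217,  -314.799 ],
       [   -0.5028,     0.3034,     0.8094,   229.6799],
       [    0.6735,    -0.4494,     0.5868, -1347.1117],
       [    0.    ,     0.    ,     0.    ,     1.    ]])}
top {'fovy': 53.14825734417438, 'cx': 279.74939648948526, 'cy': 207.24770866620676, 'world_to_cam': array([[   0.0234,   -0.9997,    0.0067,  -14.781 ],
       [   0.9904,    0.0241,    0.1364, -569.6109],
       [  -0.1365,    0.0034,    0.9906, -768.7789],
       [   0.    ,    0.    ,    0.    ,    1.    ]])}
wrist {'fovy': 58.9603996763275, 'cx': 277.8162522415485, 'cy': 204.6416466328924, 'mount': array([[  -0.0003,    0.963 ,    0.2694,   72.7302],
       [   1.    ,    0.0004,   -0.0002,    1.3102],
       [  -0.0003,    0.2694,   -0.963 , -199.7642],
       [   0.    ,    0.    ,    0.    ,    1.    ]])}
```

View pics/top0.png

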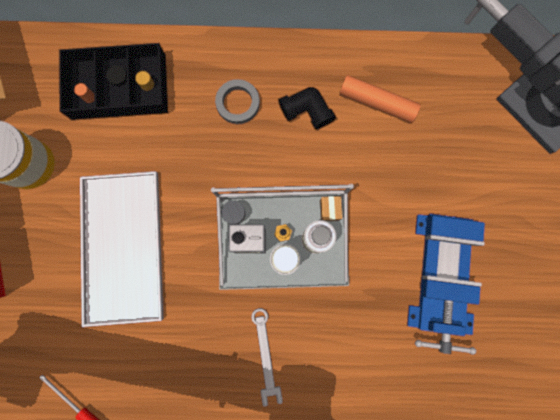

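View pics/scene0.png

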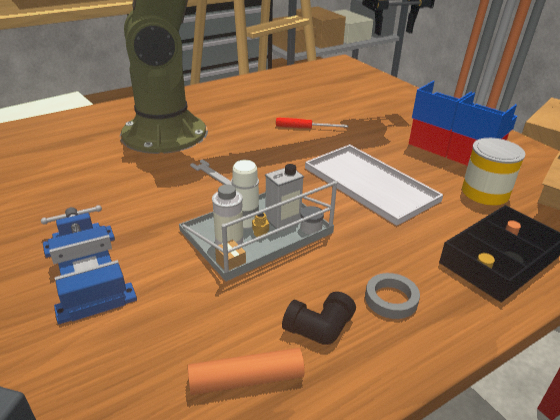

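Top view: spray can in the middle front (285,260), flat tin left (247,238), round tin right (320,236), fitting (284,232). Drip tray is left (120,250), vise right (448,262).

```bash
python3 - <<'E'
import cv2,numpy as np
I=cv2.imread("pics/top0.png")
cv2.imwrite("pics/rackc.png",cv2.resize(I[180:300,205:365],None,fx=5,fy=5,interpolation=cv2.INTER_CUBIC))
a=cv2.resize(I[165:335,70:170],None,fx=3.5,fy=3.5,interpolation=cv2.INTER_CUBIC)
b=cv2.resize(I[200:370,405:505],None,fx=3.5,fy=3.5,interpolation=cv2.INTER_CUBIC)
cv2.imwrite("pics/tv.png",np.hstack([a,b]))
E
```

```text
(no output)
```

View pics/rackc.png

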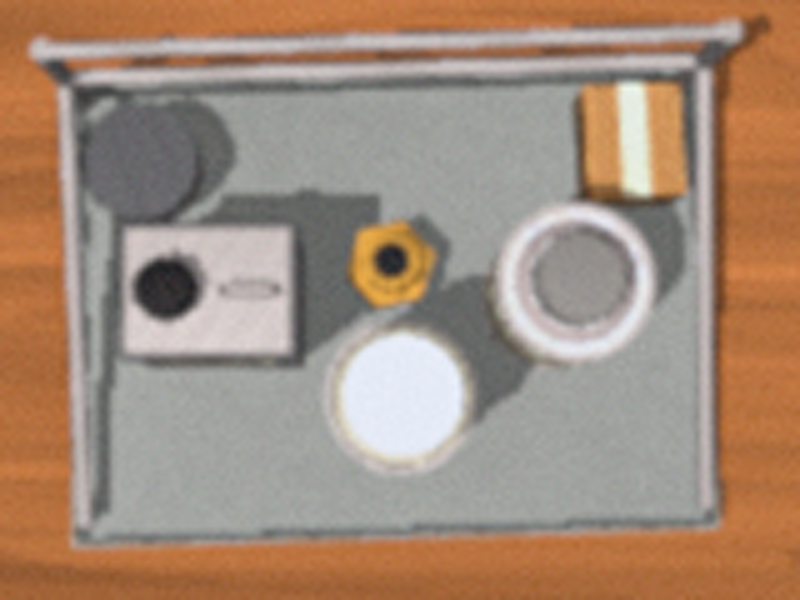

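View pics/tv.png

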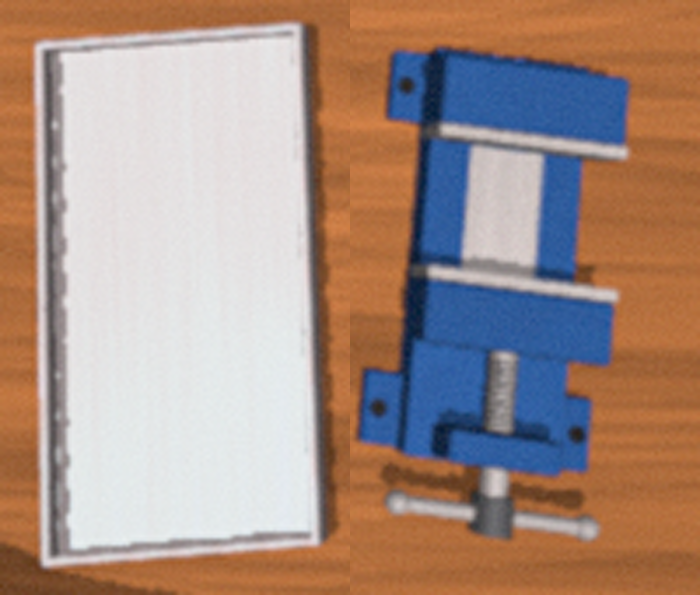

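```bash
cat > h.py <<'E'
import numpy as np
from bench import viewer
def back(name,uv,z,W=None,info=None):
    c=info or viewer.camera_info(name); W=c["world_to_cam"] if W is None else W
    f=210/np.tan(np.radians(c["fovy"]/2)); R,t=W[:3,:3],W[:3,3]
    uv=np.atleast_2d(uv).astype(float)
    d=np.c_[(uv[:,0]-c["cx"])/f,-(uv[:,1]-c["cy"])/f,-np.ones(len(uv))]@R
    o=-R.T@t
    return (o+d*((z-o[2])/d[:,2])[:,None])[:,:2]
E
python3 - <<'E'
from h import *
np.set_printoptions(suppress=True,precision=1)
c=viewer.camera_info("top");W=c["world_to_cam"];print("cam",-W[:3,:3].T@W[:3,3])
r=lambda p:(np.array(p)+.5)/5-.5+[205,180]
t=lambda p:(np.array(p)+.5)/3.5-.5+[70,165]
v=lambda p:(np.array(p)+.5)/3.5-.5+[405-100,200]
def q(n,p,z):
    P=back("top",p,z);print(n,P.tolist() if 0 else P.round(1).tolist(),"mean",P.mean(0))
    return P
P=q("rack FL FR BR BL",r([(75,543),(719,523),(717,62),(62,82)]),16)
print(np.arctan2(*( (P[0]-P[1])*[-1,1])))
P=q("flat",r([(124,228),(297,226),(299,354),(126,354)]),108)
q("flatcap",r([(167,288)]),123)
q("spray",r([(402,397)]),132);q("spray body",r([(400,400)]),98)
q("round cap",r([(583,279)]),122);q("round body",r([(574,283)]),102)
q("fit",r([(391,261)]),46)
q("grease",r([(140,160)]),39);q("carton",r([(582,86),(684,82),(685,195),(590,197)]),36)
P=q("tray",t([(38,45),(305,24),(322,543),(44,566)]),16)
P=q("vise rear face L R, front L R",v([(427,137),(627,158),(415,265),(617,290)]),56)
E
```

```text
cam [459.5   1.6 839.4]
rack FL FR BR BL [[412.8, 110.9], [426.1, -137.5], [606.9, -136.5], [592.5, 123.8]] mean [509.6  -9.8]
0.05361344988928926
flat [[526.5, 86.2], [528.7, 25.8], [484.2, 23.9], [482.8, 83.8]] mean [505.5  54.9]
flatcap [[505.0, 69.0]] mean [505.  69.]
spray [[469.9, -11.7]] mean [469.9 -11.7]
spray body [[469.3, -11.7]] mean [469.3 -11.7]
round cap [[511.5, -72.9]] mean [511.5 -72.9]
round body [[511.5, -71.8]] mean [511.5 -71.8]
fit [[522.1, -8.0]] mean [522.1  -8. ]
grease [[559.2, 89.1]] mean [559.2  89.1]
carton [[592.6, -80.7], [595.2, -120.3], [551.1, -120.8], [549.4, -84.2]] mean [ 572.1 -101.5]
tray [[623.2, 397.1], [639.1, 246.2], [351.1, 218.7], [335.5, 368.5]] mean [487.2 307.6]
vise rear face L R, front L R [[514.7, -276.9], [506.0, -383.5], [447.0, -268.9], [436.5, -375.3]] mean [ 476.  -326.2]
```

Positions: rack ≈ (508,-9), yaw 0.05; tray (487,308), yaw 0.10; vise (476,-326), yaw -0.12; tray crop corners (38,45)…(322,543) and jaw faces at (427,137)/(415,265) gave those. Now I turn the tool so that it closes along world x.

apply_moves(
  angular=[
    [0, 0, 0.059],
    [0, 0, 0.059],
    [0, 0, 0.059],
    [0, 0, 0.059],
    [0, 0, 0.059],
    [0, 0, 0.059],
    [0, 0, 0.059],
    [0, 0, 0],
  ],
  slide=[
    [0, 0, 0],
    [0, 0, 0],
    [0, 0, 0],
    [0, 0, 0],
    [0, 0, 0],
    [0, 0, 0],
    [0, 0, 0],
    [0, 0, 0],
  ],
  fingers=[-1, -1, -1, -1, -1, -1, -1, -1],
)

```text
time_s: 1.15
tcp_pos: [175.7, 625.6, 184.1]
tcp_rot: [0.0, 0.707, 0.708, -0.0]
force: [-0.0, -0.0, -0.1]
width: 1.0
gripper_force: 0.0
```

apply_moves(
  angular=[
    [0, 0, 0],
    [0, 0, 0],
    [0, 0, 0],
    [0, 0, 0],
    [0, 0, 0],
    [0, 0, 0],
    [0, 0, 0],
    [0, 0, 0],
  ],
  slide=[
    [-0.8, 0.4, -0.03],
    [-0.8, 0.4, -0.03],
    [-0.8, 0.4, -0.03],
    [-0.8, 0.4, -0.03],
    [-0.8, 0.4, -0.03],
    [-0.8, 0.4, -0.03],
    [-0.8, 0.4, -0.03],
    [-0.8, 0.4, -0.03],
  ],
  fingers=[-1, -1, -1, -1, -1, -1, -1, -1],
)

```text
time_s: 2.15
tcp_pos: [368.2, 240.0, 199.1]
tcp_rot: [-0.0, 0.706, 0.708, 0.0]
force: [-0.0, 1.2, 0.6]
width: 0.999
gripper_force: 0.0
```

apply_moves(
  angular=[
    [0, 0, 0],
    [0, 0, 0],
    [0, 0, 0],
    [0, 0, 0],
    [0, 0, 0],
    [0, 0, 0],
  ],
  slide=[
    [-0.8, 0.4, 0],
    [-0.8, 0.4, 0],
    [-0.8, 0.4, 0],
    [-0.5, 0.4, 0],
    [0, 0.4, 0],
    [0, 0, 0],
  ],
  fingers=[-1, -1, -1, -1, -1, -1],
)

```text
time_s: 2.9
tcp_pos: [488.3, 67.0, 198.8]
tcp_rot: [0.0, 0.707, 0.707, -0.0]
force: [-0.1, 1.3, -0.1]
width: 0.999
gripper_force: 0.0
```

apply_moves(
  angular=[
    [0, 0, 0],
    [0, 0, 0],
    [0, 0, 0],
  ],
  slide=[
    [-0.6, 0.1, 0],
    [-0.6, 0.1, 0],
    [0, 0, 0],
  ],
  fingers=[-1, -1, -1],
)

```text
time_s: 3.28
tcp_pos: [498.8, -7.1, 198.9]
tcp_rot: [-0.0, 0.708, 0.706, -0.0]
force: [0.1, -0.1, -0.4]
width: 1.003
gripper_force: 0.0
```

```bash
cat >> h.py <<'E'
from bench import readout
from scipy.spatial.transform import Rotation as Ro
import cv2,json
def shot(name,fn):
    "wrist/top picture saved, with its world_to_cam"
    s=readout.state(); c=viewer.camera_info(name)
    if name=="wrist":
        q=s["tcp_rot"]; T=np.eye(4); T[:3,:3]=Ro.from_quat(q[[1,2,3,0]]).as_matrix(); T[:3,3]=s["tcp_pos"]
        W=np.linalg.inv(T@c["mount"])
    else: W=c["world_to_cam"]
    I=viewer.snapshot(name); cv2.imwrite(f"pics/{fn}.png",I); np.save(f"pics/{fn}.npy",W); return I,W
E
python3 - <<'E'
from h import *
I,W=shot("wrist","w1")
cv2.imwrite("pics/w1b.png",cv2.resize(I,(800,600),interpolation=cv2.INTER_CUBIC))
E
```

```text
(no output)
```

View pics/w1b.png

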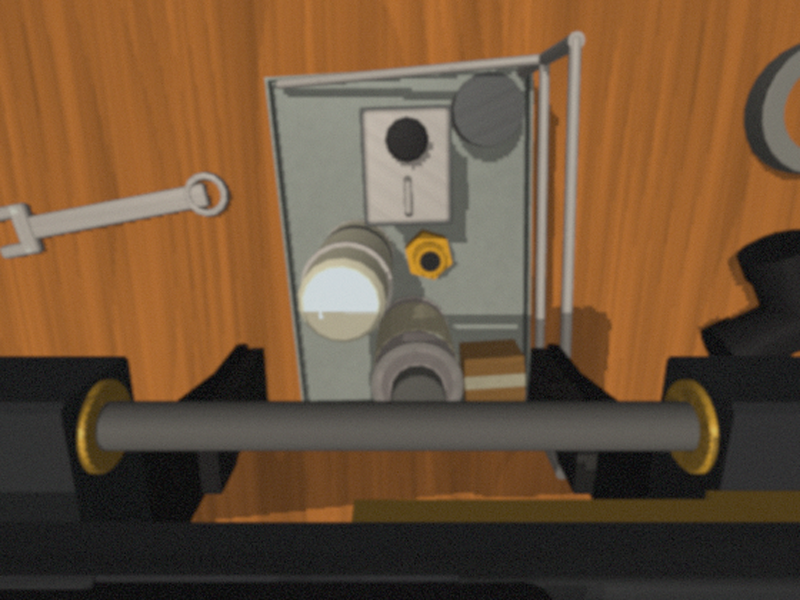

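```bash
python3 - <<'E'
from h import *
W=np.load("pics/w1.npy")
k=lambda p:(np.array(p)+.5)/(800/560)-.5
def q(n,p,z): P=back("wrist",k(p),z,W);print(n,P.round(1).tolist(),P.mean(0).round(1))
q("flat",[(362,108),(448,107),(449,221),(367,222)],112);q("flatcap",[(407,138)],127)
q("spray",[(341,300)],136);q("round",[(416,388)],106);q("fit",[(430,261)],50);q("grease",[(488,109)],43)
q("rack FL BL",[(268,80),(541,60)],16)
print(back("top",[[205+402.5/5-.5,180+397.5/5-.5],[205+578/5-.5,180+281/5-.5],[205+391.5/5-.5,180+261.5/5-.5]],136))
E
```

```text
flat [[482.4, 85.5], [526.4, 85.9], [528.2, 27.6], [483.9, 27.2]] [505.2  56.5]
flatcap [[505.2, 70.6]] [505.2  70.6]
spray [[471.1, -9.7]] [471.1  -9.7]
round [[511.2, -74.0]] [511.2 -74. ]
fit [[522.1, -7.9]] [522.1  -7.9]
grease [[558.0, 89.0]] [558.  89.]
rack FL BL [[413.5, 109.5], [596.4, 121.4]] [504.9 115.5]
[[469.8017158  -11.62008719]
 [509.95053149 -69.61807004]
 [515.00078973  -6.94726018]]
```

apply_moves(
  angular=[
    [0, 0, 0],
    [0, 0, 0],
    [0, 0, 0],
    [0, 0, 0],
    [0, 0, 0],
    [0, 0, 0],
    [0, 0, 0],
    [0, 0, 0],
  ],
  slide=[
    [0.52, 0.055, 0],
    [0.52, 0.055, 0],
    [0, 0, 0.4],
    [0, 0, 0.5],
    [0, 0, 0.5],
    [0, 0, 0.5],
    [0, 0, 0.2],
    [0, 0, 0],
  ],
  fingers=[-1, -1, -1, -1, -1, -1, -1, -1],
)

```text
time_s: 4.32
tcp_pos: [505.4, 58.9, 72.5]
tcp_rot: [-0.0, 0.707, 0.708, -0.001]
force: [-0.2, -0.2, 0.2]
width: 0.998
gripper_force: 0.0
```

apply_moves(
  angular=[
    [0, 0, 0],
    [0, 0, 0],
    [0, 0, 0],
    [0, 0, 0],
    [0, 0, 0],
  ],
  slide=[
    [0, 0, 0],
    [0, 0, 0],
    [0, 0, 0],
    [0, 0, 0],
    [0, 0, 0],
  ],
  fingers=[1, 1, 1, 1, 1],
)

```text
time_s: 4.95
tcp_pos: [506.0, 58.1, 72.9]
tcp_rot: [-0.0, 0.707, 0.707, -0.0]
force: [-0.3, -0.1, 1.7]
width: 0.513
gripper_force: 23.7
```

apply_moves(
  angular=[
    [0, 0, 0],
    [0, 0, 0],
    [0, 0, 0],
    [0, 0, 0],
    [0, 0, 0],
    [0, 0, 0],
    [0, 0, 0],
    [0, 0, 0],
  ],
  slide=[
    [0, 0, -0.5],
    [0, 0, -0.5],
    [0.6, 0, 0],
    [0.8, 0, 0],
    [0.8, 0.3, 0],
    [0.8, 0.4, 0],
    [0.8, 0.4, 0],
    [0.55, 0.17, 0],
  ],
  fingers=[1, 1, 1, 1, 1, 1, 1, 1],
)

```text
time_s: 5.95
tcp_pos: [582.9, 321.8, 132.1]
tcp_rot: [0.0, 0.707, 0.708, -0.0]
force: [0.4, -1.5, 0.3]
width: 0.007
gripper_force: 0.0
```

apply_moves(
  angular=[
    [0, 0, 0],
    [0, 0, 0],
    [0, 0, 0],
    [0, 0, 0],
    [0, 0, 0],
    [0, 0, 0],
  ],
  slide=[
    [0, 0, 0],
    [0, 0, 0.3],
    [0, 0, 0.4],
    [0, 0, 0.2],
    [0, 0, 0.08],
    [0, 0, 0],
  ],
  fingers=[1, 1, 1, 1, 1, 1],
)

```text
time_s: 6.7
tcp_pos: [582.6, 318.7, 74.2]
tcp_rot: [0.0, 0.707, 0.707, 0.0]
force: [0.4, 0.0, -0.1]
width: 0.004
gripper_force: 0.0
```

```bash
python3 - <<'E'
from h import *
A,_=shot("top","t2");B,_=shot("scene","s2")
cv2.imwrite("pics/c2.png",np.hstack([cv2.resize(A[160:340,70:380],(480,279)),cv2.resize(B[120:300,160:480],(320,180)).repeat(1,0) if 0 else cv2.copyMakeBorder(cv2.resize(B[120:300,160:480],(320,180)),0,99,0,0,0)]))
E
```

```text
(no output)
```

View pics/c2.png

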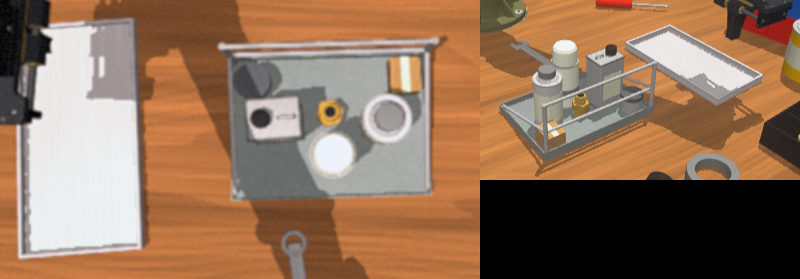

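The tin slipped out during the quick lift, but still stands upright at about the same spot (crop (273,118)); fingers are shut and empty over the tray. I go back and lift more gently.

apply_moves(
  angular=[
    [0, 0, 0],
    [0, 0, 0],
    [0, 0, 0],
    [0, 0, 0],
    [0, 0, 0],
    [0, 0, 0],
    [0, 0, 0],
    [0, 0, 0],
  ],
  slide=[
    [0, 0, -0.7],
    [0, 0, -0.7],
    [0, 0, -0.7],
    [-0.85, -0.25, 0],
    [-0.85, -0.25, 0],
    [-0.85, -0.25, 0],
    [-0.85, -0.25, 0],
    [-0.85, -0.25, 0],
  ],
  fingers=[-1, -1, -1, -1, -1, -1, -1, -1],
)

```text
time_s: 7.8
tcp_pos: [507.3, 62.2, 201.0]
tcp_rot: [0.0, 0.707, 0.707, 0.001]
force: [0.5, -0.9, 1.0]
width: 0.832
gripper_force: 0.0
```

```bash
python3 - <<'E'
from h import *
A=cv2.imread("pics/top0.png");B=cv2.imread("pics/t2.png")
up=lambda I:cv2.resize(I,None,fx=8,fy=8,interpolation=cv2.INTER_CUBIC)
for n,(x0,x1,y0,y1) in dict(flat=(227,267,223,253),fit=(274,294,222,244),spray=(270,300,245,275)).items():
    T=up(A[y0:y1,x0:x1]);S=up(B[y0-8:y1+8,x0-8:x1+8]);r=cv2.matchTemplate(S,T,5);_,m,_,l=cv2.minMaxLoc(r);print(n,m,np.array(l)/8-8)
print(readout.state()["tcp_pos"])
E
```

```text
flat 0.9339677095413208 [ 0.125 -1.625]
fit 0.9748166799545288 [ 0.    -0.125]
spray 0.9851360321044922 [ 0.    -0.125]
[507.26241749  62.24241346 200.98503069]
```

apply_moves(
  angular=[
    [0, 0, 0],
    [0, 0, 0],
    [0, 0, 0],
    [0, 0, 0],
    [0, 0, 0],
    [0, 0, 0],
    [0, 0, 0],
  ],
  slide=[
    [-0.07, 0, 0.2],
    [0, 0, 0.5],
    [0, 0, 0.5],
    [0, 0, 0.5],
    [0, 0, 0.4],
    [0, 0, 0.15],
    [0, 0, 0],
  ],
  fingers=[-1, -1, -1, -1, -1, -1, -1],
)

```text
time_s: 8.68
tcp_pos: [507.5, 60.2, 65.1]
tcp_rot: [0.0, 0.707, 0.707, -0.0]
force: [0.3, 0.2, -0.2]
width: 1.002
gripper_force: 0.0
```

apply_moves(
  angular=[
    [0, 0, 0],
    [0, 0, 0],
    [0, 0, 0],
    [0, 0, 0],
    [0, 0, 0],
    [0, 0, 0],
    [0, 0, 0],
    [0, 0, 0],
  ],
  slide=[
    [0, 0, 0],
    [0, 0, 0],
    [0, 0, 0],
    [0, 0, 0],
    [0, 0, 0],
    [0, 0, 0],
    [0, 0, 0],
    [0, 0, 0],
  ],
  fingers=[1, 1, 1, 1, 1, 1, 1, 1],
)

```text
time_s: 9.68
tcp_pos: [507.3, 59.9, 65.2]
tcp_rot: [-0.0, 0.707, 0.707, 0.0]
force: [-1.1, 0.6, 2.1]
width: 0.536
gripper_force: 28.9
```

apply_moves(
  angular=[
    [0, 0, 0],
    [0, 0, 0],
    [0, 0, 0],
    [0, 0, 0],
    [0, 0, 0],
  ],
  slide=[
    [0, 0, -0.02],
    [0, 0, -0.04],
    [0, 0, -0.06],
    [0, 0, -0.05],
    [0, 0, 0],
  ],
  fingers=[1, 1, 1, 1, 1],
)

```text
time_s: 10.3
tcp_pos: [507.6, 59.9, 75.6]
tcp_rot: [0.0, 0.707, 0.707, 0.0]
force: [0.1, 0.2, -2.4]
width: 0.533
gripper_force: 29.0
```

apply_moves(
  angular=[
    [0, 0, 0],
    [0, 0, 0],
    [0, 0, 0],
    [0, 0, 0],
    [0, 0, 0],
    [0, 0, 0],
    [0, 0, 0],
    [0, 0, 0],
  ],
  slide=[
    [0, 0, -0.06],
    [0, 0, -0.12],
    [0, 0, -0.18],
    [0, 0, -0.18],
    [0, 0, -0.18],
    [0, 0, -0.1],
    [0, 0, -0.04],
    [0, 0, 0],
  ],
  fingers=[1, 1, 1, 1, 1, 1, 1, 1],
)

```text
time_s: 11.3
tcp_pos: [507.2, 59.9, 126.8]
tcp_rot: [-0.0, 0.707, 0.707, -0.0]
force: [-0.3, -0.2, -2.9]
width: 0.537
gripper_force: 29.0
```

apply_moves(
  angular=[
    [0, 0, 0],
    [0, 0, 0],
    [0, 0, 0],
    [0, 0, 0],
    [0, 0, 0],
    [0, 0, 0],
    [0, 0, 0],
    [0, 0, 0],
  ],
  slide=[
    [0.1, 0, 0],
    [0.25, 0, 0],
    [0.4, 0, 0],
    [0.5, 0, 0],
    [0.5, 0.1, 0],
    [0.5, 0.2, 0],
    [0.5, 0.2, 0],
    [0.5, 0.2, 0],
  ],
  fingers=[1, 1, 1, 1, 1, 1, 1, 1],
)

```text
time_s: 12.3
tcp_pos: [549.7, 257.6, 126.3]
tcp_rot: [-0.0, 0.707, 0.707, -0.0]
force: [0.3, -0.1, -1.3]
width: 0.537
gripper_force: 29.0
```

apply_moves(
  angular=[
    [0, 0, 0],
    [0, 0, 0],
    [0, 0, 0],
    [0, 0, 0],
    [0, 0, 0],
    [0, 0, 0],
  ],
  slide=[
    [0.45, 0.2, 0],
    [0.3, 0.2, 0],
    [0.2, 0.1, 0],
    [0.1, 0.05, 0],
    [0, 0, 0],
    [0, 0, 0],
  ],
  fingers=[1, 1, 1, 1, 1, 1],
)

```text
time_s: 13.05
tcp_pos: [582.4, 316.8, 127.0]
tcp_rot: [0.0, 0.708, 0.707, -0.0]
force: [-0.0, 0.1, -3.8]
width: 0.532
gripper_force: 29.0
```

apply_moves(
  angular=[
    [0, 0, 0],
    [0, 0, 0],
    [0, 0, 0],
    [0, 0, 0],
    [0, 0, 0],
    [0, 0, 0],
    [0, 0, 0],
    [0, 0, 0],
  ],
  slide=[
    [0, 0, 0.06],
    [0, 0, 0.15],
    [0, 0, 0.25],
    [0, 0, 0.25],
    [0, 0, 0.2],
    [0, 0, 0.09],
    [0, 0, 0.03],
    [0, 0, 0],
  ],
  fingers=[1, 1, 1, 1, 1, 1, 1, 1],
)

```text
time_s: 14.05
tcp_pos: [582.8, 317.9, 65.4]
tcp_rot: [0.0, 0.707, 0.707, 0.0]
force: [0.9, 0.5, -1.7]
width: 0.533
gripper_force: 29.0
```

apply_moves(
  angular=[
    [0, 0, 0],
    [0, 0, 0],
    [0, 0, 0],
    [0, 0, 0],
    [0, 0, 0],
    [0, 0, 0],
    [0, 0, 0],
    [0, 0, 0],
  ],
  slide=[
    [0, 0, 0],
    [0, 0, 0],
    [0, 0, 0],
    [0, 0, 0],
    [0, 0, -0.3],
    [0, 0, -0.6],
    [0, 0, -0.8],
    [0, 0, -0.5],
  ],
  fingers=[-0.6, -0.6, -0.6, -0.6, -0.6, -0.6, -0.6, -0.6],
)

```text
time_s: 15.05
tcp_pos: [583.7, 318.0, 201.4]
tcp_rot: [0.001, 0.707, 0.707, 0.002]
force: [-0.3, 0.2, -0.3]
width: 0.8
gripper_force: 0.0
```

apply_moves(
  angular=[
    [0, 0, 0],
    [0, 0, 0],
    [0, 0, 0],
    [0, 0, 0],
    [0, 0, 0],
    [0, 0, 0],
    [0, 0, 0],
    [0, 0, 0],
  ],
  slide=[
    [-0.78, -0.27, 0],
    [-0.78, -0.27, 0],
    [-0.78, -0.27, 0],
    [-0.78, -0.27, 0],
    [-0.78, -0.27, 0],
    [-0.78, -0.27, 0],
    [-0.78, -0.27, 0],
    [0, 0, 0],
  ],
  fingers=[-1, -1, -1, -1, -1, -1, -1, -1],
)

```text
time_s: 16.05
tcp_pos: [468.6, -14.0, 198.5]
tcp_rot: [-0.0, 0.71, 0.704, 0.002]
force: [0.2, 0.5, 0.5]
width: 1.003
gripper_force: 0.0
```

apply_moves(
  angular=[
    [0, 0, 0],
    [0, 0, 0],
    [0, 0, 0],
    [0, 0, 0],
  ],
  slide=[
    [0, 0, 0.3],
    [0, 0, 0.4],
    [0, 0, 0.2],
    [0, 0, 0],
  ],
  fingers=[-1, -1, -1, -1],
)

```text
time_s: 16.55
tcp_pos: [468.7, -9.4, 142.9]
tcp_rot: [-0.0, 0.707, 0.707, -0.0]
force: [-0.3, 0.7, -0.1]
width: 0.999
gripper_force: 0.0
```

apply_moves(
  angular=[
    [0, 0, 0],
    [0, 0, 0],
    [0, 0, 0],
    [0, 0, 0],
    [0, 0, 0],
  ],
  slide=[
    [-0.02, 0.03, 0],
    [0, 0, 0.4],
    [0, 0, 0.5],
    [0, 0, 0.28],
    [0, 0, 0],
  ],
  fingers=[-1, -1, -1, -1, -1],
)

```text
time_s: 17.18
tcp_pos: [470.2, -11.1, 71.8]
tcp_rot: [-0.0, 0.707, 0.707, -0.001]
force: [-0.0, -0.3, 0.5]
width: 0.997
gripper_force: 0.0
```

apply_moves(
  angular=[
    [0, 0, 0],
    [0, 0, 0],
    [0, 0, 0],
    [0, 0, 0],
    [0, 0, 0],
    [0, 0, 0],
    [0, 0, 0],
    [0, 0, 0],
  ],
  slide=[
    [0, 0, 0],
    [0, 0, 0],
    [0, 0, 0],
    [0, 0, 0],
    [0, 0, 0],
    [0, 0, 0],
    [0, 0, 0],
    [0, 0, 0],
  ],
  fingers=[1, 1, 1, 1, 1, 1, 1, 1],
)

```text
time_s: 18.18
tcp_pos: [470.6, -10.9, 72.4]
tcp_rot: [-0.0, 0.707, 0.707, -0.0]
force: [-1.9, 0.6, 3.0]
width: 0.536
gripper_force: 30.1
```

apply_moves(
  angular=[
    [0, 0, 0],
    [0, 0, 0],
    [0, 0, 0],
    [0, 0, 0],
    [0, 0, 0],
    [0, 0, 0],
    [0, 0, 0],
    [0, 0, 0],
  ],
  slide=[
    [0, 0, -0.02],
    [0, 0, -0.05],
    [0, 0, -0.1],
    [0, 0, -0.2],
    [0, 0, -0.25],
    [0, 0, -0.25],
    [0, 0, -0.13],
    [0, 0, 0],
  ],
  fingers=[1, 1, 1, 1, 1, 1, 1, 1],
)

```text
time_s: 19.18
tcp_pos: [471.2, -10.8, 133.0]
tcp_rot: [0.0, 0.707, 0.707, 0.001]
force: [-0.7, 0.2, -2.5]
width: 0.542
gripper_force: 29.9
```

```bash
python3 - <<'E'
from h import *
B,_=shot("scene","s3")
cv2.imwrite("pics/s3c.png",cv2.resize(B[90:270,180:420],None,fx=3,fy=3,interpolation=cv2.INTER_CUBIC))
E
```

```text
(no output)
```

View pics/s3c.png

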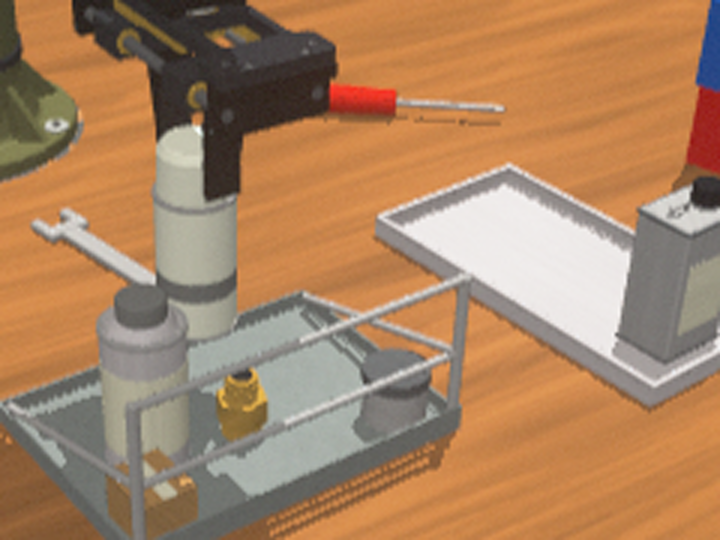

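```bash
python3 - <<'E'
from h import *
c=viewer.camera_info("scene");W=c["world_to_cam"];f=210/np.tan(np.radians(c["fovy"]/2))
for p in [(497,-11,133),(512,-11,133),(471,-11,62),(471,-11,65+98),(471,-11,32),(471,-11,32+98),(497,-11,152)]:
    q=W[:3,:3]@p+W[:3,3];u=np.array([c["cx"]-f*q[0]/q[2],c["cy"]+f*q[1]/q[2]]);print(p,((u-[180,90])*3).round())
E
```

```text
(497, -11, 133) [218. 246.]
(512, -11, 133) [230. 257.]
(471, -11, 62) [199. 321.]
(471, -11, 163) [196. 186.]
(471, -11, 32) [200. 358.]
(471, -11, 130) [197. 232.]
(497, -11, 152) [217. 219.]
```

```bash
python3 - <<'E'
from h import *
c=viewer.camera_info("wrist");M=np.linalg.inv(c["mount"]);f=210/np.tan(np.radians(c["fovy"]/2))
for z in (0,-19,-35,-50):
  for x in (-9.5,9.5):
    p=(x,-43.5,z);q=M[:3,:3]@p+M[:3,3];u=np.array([c["cx"]-f*q[0]/q[2],c["cy"]+f*q[1]/q[2]]);print(p,(u/.7).round())
E
```

```text
(-9.5, -43.5, 0) [286. 360.]
(9.5, -43.5, 0) [284. 315.]
(-9.5, -43.5, -19) [276. 380.]
(9.5, -43.5, -19) [273. 332.]
(-9.5, -43.5, -35) [266. 400.]
(9.5, -43.5, -35) [262. 348.]
(-9.5, -43.5, -50) [255. 422.]
(9.5, -43.5, -50) [250. 366.]
```

Comparing the projection with both pictures (scene tip at (222,196), wrist tip at (264,348)), the real fingertips end about 35 mm short of the reported TCP. I've been gripping too high, here on the cap. I set the can back down and regrip lower.

apply_moves(
  angular=[
    [0, 0, 0],
    [0, 0, 0],
    [0, 0, 0],
    [0, 0, 0],
    [0, 0, 0],
    [0, 0, 0],
    [0, 0, 0],
    [0, 0, 0],
  ],
  slide=[
    [0, 0, 0.06],
    [0, 0, 0.15],
    [0, 0, 0.25],
    [0, 0, 0.25],
    [0, 0, 0.2],
    [0, 0, 0.07],
    [0, 0, 0.03],
    [0, 0, 0],
  ],
  fingers=[1, 1, 1, 1, 1, 1, 1, 1],
)

```text
time_s: 20.23
tcp_pos: [470.2, -11.0, 72.4]
tcp_rot: [-0.001, 0.707, 0.707, -0.0]
force: [-4.4, -0.5, 5.4]
width: 0.543
gripper_force: 30.1
```

apply_moves(
  angular=[
    [0, 0, 0],
    [0, 0, 0],
    [0, 0, 0],
    [0, 0, 0],
    [0, 0, 0],
    [0, 0, 0],
    [0, 0, 0],
    [0, 0, 0],
  ],
  slide=[
    [0, 0, 0],
    [0, 0, 0],
    [0, 0, 0],
    [0, 0, 0],
    [0, 0, 0.1],
    [0, 0, 0.25],
    [0, 0, 0.2],
    [0, 0, 0],
  ],
  fingers=[-1, -1, -1, -1, -1, -1, -1, -1],
)

```text
time_s: 21.22
tcp_pos: [469.3, -11.3, 37.2]
tcp_rot: [-0.001, 0.707, 0.707, -0.002]
force: [0.3, 0.3, 0.4]
width: 1.001
gripper_force: 0.0
```

apply_moves(
  angular=[
    [0, 0, 0],
    [0, 0, 0],
    [0, 0, 0],
    [0, 0, 0],
    [0, 0, 0],
    [0, 0, 0],
    [0, 0, 0],
    [0, 0, 0],
  ],
  slide=[
    [0, 0, 0],
    [0, 0, 0],
    [0, 0, 0],
    [0, 0, 0],
    [0, 0, 0],
    [0, 0, 0],
    [0, 0, 0],
    [0, 0, 0],
  ],
  fingers=[1, 1, 1, 1, 1, 1, 1, 1],
)

```text
time_s: 22.22
tcp_pos: [470.4, -10.9, 38.7]
tcp_rot: [-0.0, 0.707, 0.707, -0.0]
force: [-3.1, -0.9, 5.3]
width: 0.591
gripper_force: 29.9
```

apply_moves(
  angular=[
    [0, 0, 0],
    [0, 0, 0],
    [0, 0, 0],
    [0, 0, 0],
    [0, 0, 0],
    [0, 0, 0],
    [0, 0, 0],
    [0, 0, 0],
  ],
  slide=[
    [0, 0, -0.02],
    [0, 0, -0.05],
    [0, 0, -0.1],
    [0, 0, -0.2],
    [0, 0, -0.25],
    [0, 0, -0.25],
    [0, 0, -0.13],
    [0, 0, 0],
  ],
  fingers=[1, 1, 1, 1, 1, 1, 1, 1],
)

```text
time_s: 23.22
tcp_pos: [471.3, -10.7, 99.4]
tcp_rot: [0.0, 0.707, 0.707, 0.001]
force: [-0.8, 0.2, -2.4]
width: 0.594
gripper_force: 29.9
```

apply_moves(
  angular=[
    [0, 0, 0],
    [0, 0, 0],
    [0, 0, 0],
    [0, 0, 0],
    [0, 0, 0],
    [0, 0, 0],
    [0, 0, 0],
    [0, 0, 0],
  ],
  slide=[
    [0.1, 0, 0],
    [0.25, 0, 0],
    [0.45, 0, 0],
    [0.6, 0.05, 0],
    [0.7, 0.05, 0],
    [0.7, 0.05, 0],
    [0.7, 0.05, 0],
    [0.7, 0.05, 0],
  ],
  fingers=[1, 1, 1, 1, 1, 1, 1, 1],
)

```text
time_s: 24.22
tcp_pos: [484.8, 243.7, 97.9]
tcp_rot: [-0.0, 0.707, 0.707, -0.001]
force: [0.1, 0.0, -3.5]
width: 0.59
gripper_force: 29.9
```

apply_moves(
  angular=[
    [0, 0, 0],
    [0, 0, 0],
    [0, 0, 0],
    [0, 0, 0],
    [0, 0, 0],
    [0, 0, 0],
  ],
  slide=[
    [0.55, 0, 0],
    [0.35, 0, 0],
    [0.15, 0, 0],
    [0.07, 0, 0],
    [0, 0, 0],
    [0, 0, 0],
  ],
  fingers=[1, 1, 1, 1, 1, 1],
)

```text
time_s: 24.98
tcp_pos: [486.2, 307.1, 98.8]
tcp_rot: [0.0, 0.708, 0.706, 0.0]
force: [-0.3, 0.8, -2.3]
width: 0.586
gripper_force: 29.9
```

apply_moves(
  angular=[
    [0, 0, 0],
    [0, 0, 0],
    [0, 0, 0],
    [0, 0, 0],
    [0, 0, 0],
    [0, 0, 0],
    [0, 0, 0],
    [0, 0, 0],
  ],
  slide=[
    [0, 0, 0.06],
    [0, 0, 0.15],
    [0, 0, 0.25],
    [0, 0, 0.25],
    [0, 0, 0.2],
    [0, 0, 0.08],
    [0, 0, 0.04],
    [0, 0, 0],
  ],
  fingers=[1, 1, 1, 1, 1, 1, 1, 1],
)

```text
time_s: 25.98
tcp_pos: [485.4, 308.4, 37.8]
tcp_rot: [-0.001, 0.707, 0.707, -0.0]
force: [-4.6, -1.4, 4.5]
width: 0.589
gripper_force: 30.0
```

apply_moves(
  angular=[
    [0, 0, 0],
    [0, 0, 0],
    [0, 0, 0],
    [0, 0, 0],
    [0, 0, 0],
    [0, 0, 0],
    [0, 0, 0],
    [0, 0, 0],
  ],
  slide=[
    [0, 0, 0],
    [0, 0, 0],
    [0, 0, 0],
    [0, 0, 0],
    [0, 0, -0.3],
    [0, 0, -0.6],
    [0, 0, -0.7],
    [0, 0, -0.6],
  ],
  fingers=[-0.6, -0.6, -0.6, -0.6, -0.6, -0.6, -0.6, -0.6],
)

```text
time_s: 26.98
tcp_pos: [486.5, 308.4, 172.0]
tcp_rot: [0.0, 0.707, 0.707, 0.001]
force: [0.5, 0.6, -0.2]
width: 0.801
gripper_force: 0.0
```

apply_moves(
  angular=[
    [0, 0, 0],
    [0, 0, 0],
    [0, 0, 0],
    [0, 0, 0],
    [0, 0, 0],
    [0, 0, 0],
    [0, 0, 0],
    [0, 0, 0],
  ],
  slide=[
    [-0.7, 0.06, 0],
    [-0.9, 0.06, 0],
    [-0.9, 0.06, 0],
    [-0.9, 0.06, 0],
    [-0.9, 0.06, 0],
    [-0.9, 0.06, 0],
    [-0.9, 0.06, 0],
    [-0.2, 0, 0],
  ],
  fingers=[-1, -1, -1, -1, -1, -1, -1, -1],
)

```text
time_s: 27.98
tcp_pos: [511.0, -74.7, 170.4]
tcp_rot: [0.001, 0.71, 0.704, 0.001]
force: [-0.0, 0.3, 0.2]
width: 1.0
gripper_force: 0.0
```

apply_moves(
  angular=[
    [0, 0, 0],
    [0, 0, 0],
    [0, 0, 0],
  ],
  slide=[
    [0, 0, 0.3],
    [0, 0, 0.2],
    [0, 0, 0],
  ],
  fingers=[-1, -1, -1],
)

```text
time_s: 28.35
tcp_pos: [509.7, -67.9, 137.2]
tcp_rot: [-0.001, 0.706, 0.708, -0.001]
force: [-0.0, 0.3, 0.0]
width: 0.995
gripper_force: 0.0
```

apply_moves(
  angular=[
    [0, 0, 0],
    [0, 0, 0],
    [0, 0, 0],
    [0, 0, 0],
    [0, 0, 0],
    [0, 0, 0],
  ],
  slide=[
    [-0.085, 0.03, 0],
    [0, 0, 0.4],
    [0, 0, 0.5],
    [0, 0, 0.5],
    [0, 0, 0.25],
    [0, 0, 0],
  ],
  fingers=[-1, -1, -1, -1, -1, -1],
)

```text
time_s: 29.1
tcp_pos: [512.3, -75.0, 39.5]
tcp_rot: [-0.0, 0.707, 0.707, -0.001]
force: [-0.0, -0.4, 1.2]
width: 0.999
gripper_force: 0.0
```

apply_moves(
  angular=[
    [0, 0, 0],
    [0, 0, 0],
    [0, 0, 0],
    [0, 0, 0],
    [0, 0, 0],
    [0, 0, 0],
    [0, 0, 0],
    [0, 0, 0],
  ],
  slide=[
    [0, 0, 0],
    [0, 0, 0],
    [0, 0, 0],
    [0, 0, 0],
    [0, 0, 0],
    [0, 0, 0],
    [0, 0, 0],
    [0, 0, 0],
  ],
  fingers=[1, 1, 1, 1, 1, 1, 1, 1],
)

```text
time_s: 30.1
tcp_pos: [512.2, -74.8, 40.0]
tcp_rot: [-0.001, 0.707, 0.707, -0.0]
force: [-4.3, 0.6, 4.8]
width: 0.616
gripper_force: 29.9
```

apply_moves(
  angular=[
    [0, 0, 0],
    [0, 0, 0],
    [0, 0, 0],
    [0, 0, 0],
    [0, 0, 0],
    [0, 0, 0],
    [0, 0, 0],
    [0, 0, 0],
  ],
  slide=[
    [0, 0, -0.02],
    [0, 0, -0.05],
    [0, 0, -0.1],
    [0, 0, -0.2],
    [0, 0, -0.25],
    [0, 0, -0.25],
    [0, 0, -0.13],
    [0, 0, 0],
  ],
  fingers=[1, 1, 1, 1, 1, 1, 1, 1],
)

```text
time_s: 31.1
tcp_pos: [513.3, -74.7, 100.6]
tcp_rot: [0.0, 0.707, 0.707, 0.001]
force: [-0.1, 1.1, -4.3]
width: 0.616
gripper_force: 29.9
```

apply_moves(
  angular=[
    [0, 0, 0],
    [0, 0, 0],
    [0, 0, 0],
    [0, 0, 0],
    [0, 0, 0],
    [0, 0, 0],
    [0, 0, 0],
    [0, 0, 0],
  ],
  slide=[
    [0.1, -0.05, 0],
    [0.25, -0.1, 0],
    [0.45, -0.2, 0],
    [0.6, -0.2, 0],
    [0.7, -0.25, 0],
    [0.7, -0.25, 0],
    [0.7, -0.25, 0],
    [0.7, -0.2, 0],
  ],
  fingers=[1, 1, 1, 1, 1, 1, 1, 1],
)

```text
time_s: 32.1
tcp_pos: [421.2, 178.5, 99.4]
tcp_rot: [-0.0, 0.707, 0.707, -0.0]
force: [0.5, -0.1, -3.6]
width: 0.613
gripper_force: 29.9
```

apply_moves(
  angular=[
    [0, 0, 0],
    [0, 0, 0],
    [0, 0, 0],
    [0, 0, 0],
    [0, 0, 0],
    [0, 0, 0],
    [0, 0, 0],
  ],
  slide=[
    [0.7, -0.2, 0],
    [0.55, -0.15, 0],
    [0.4, -0.1, 0],
    [0.25, -0.05, 0],
    [0.1, 0, 0],
    [0, 0, 0],
    [0, 0, 0],
  ],
  fingers=[1, 1, 1, 1, 1, 1, 1],
)

```text
time_s: 32.98
tcp_pos: [393.4, 296.0, 99.8]
tcp_rot: [0.0, 0.708, 0.706, -0.0]
force: [-1.1, -0.3, -3.0]
width: 0.617
gripper_force: 29.9
```

apply_moves(
  angular=[
    [0, 0, 0],
    [0, 0, 0],
    [0, 0, 0],
    [0, 0, 0],
    [0, 0, 0],
    [0, 0, 0],
    [0, 0, 0],
    [0, 0, 0],
  ],
  slide=[
    [0, 0, 0.06],
    [0, 0, 0.15],
    [0, 0, 0.25],
    [0, 0, 0.25],
    [0, 0, 0.2],
    [0, 0, 0.08],
    [0, 0, 0.035],
    [0, 0, 0],
  ],
  fingers=[1, 1, 1, 1, 1, 1, 1, 1],
)

```text
time_s: 33.98
tcp_pos: [392.5, 297.3, 39.1]
tcp_rot: [-0.0, 0.707, 0.707, -0.0]
force: [-3.8, -0.7, 3.0]
width: 0.62
gripper_force: 30.0
```

apply_moves(
  angular=[
    [0, 0, 0],
    [0, 0, 0],
    [0, 0, 0],
    [0, 0, 0],
    [0, 0, 0],
    [0, 0, 0],
    [0, 0, 0],
    [0, 0, 0],
  ],
  slide=[
    [0, 0, 0],
    [0, 0, 0],
    [0, 0, 0],
    [0, 0, 0],
    [0, 0, -0.3],
    [0, 0, -0.6],
    [0, 0, -0.7],
    [0, 0, -0.6],
  ],
  fingers=[-0.6, -0.6, -0.6, -0.6, -0.6, -0.6, -0.6, -0.6],
)

```text
time_s: 34.98
tcp_pos: [393.2, 297.3, 172.0]
tcp_rot: [-0.0, 0.707, 0.707, 0.001]
force: [0.2, -0.1, 1.2]
width: 0.798
gripper_force: 0.0
```

apply_moves(
  angular=[
    [0, 0, 0.054],
    [0, 0, 0.054],
    [0, 0, 0.054],
    [0, 0, 0.054],
    [0, 0, 0.054],
    [0, 0, 0.054],
    [0, 0, 0.054],
    [0, 0, 0.054],
  ],
  slide=[
    [0, 0, 0],
    [0, 0, 0],
    [0, 0, 0],
    [0, 0, 0],
    [0, 0, 0],
    [0, 0, 0],
    [0, 0, 0],
    [0, 0, 0],
  ],
  fingers=[-1, -1, -1, -1, -1, -1, -1, -1],
)

```text
time_s: 35.98
tcp_pos: [393.0, 297.2, 170.4]
tcp_rot: [-0.0, 0.995, 0.103, 0.0]
force: [-0.4, 0.3, 0.6]
width: 1.001
gripper_force: 0.0
```

apply_moves(
  angular=[
    [0, 0, 0.054],
    [0, 0, 0.051],
    [0, 0, 0],
  ],
  slide=[
    [0, 0, 0],
    [0, 0, 0],
    [0, 0, 0],
  ],
  fingers=[-1, -1, -1],
)

```text
time_s: 36.35
tcp_pos: [393.0, 297.2, 170.4]
tcp_rot: [-0.0, 0.998, -0.058, 0.0]
force: [0.2, 0.5, -0.1]
width: 1.0
gripper_force: 0.0
```

```bash
python3 - <<'E'
from h import *
A,_=shot("top","t4")
cv2.imwrite("pics/t4c.png",cv2.resize(A[160:340,70:370],(800,480),interpolation=cv2.INTER_CUBIC))
s=readout.state();print(s["tcp_pos"],s["tcp_rot"],s["joints"])
E
```

```text
[392.93383781 297.21420678 170.37666458] [-1.10137569e-04  9.98383616e-01 -5.68342409e-02  1.10305173e-04] [-1.22419318 -0.02379458  0.51913504  1.8675815   0.01226283  1.29437976
 -2.3930493 ]
```

View pics/t4c.png

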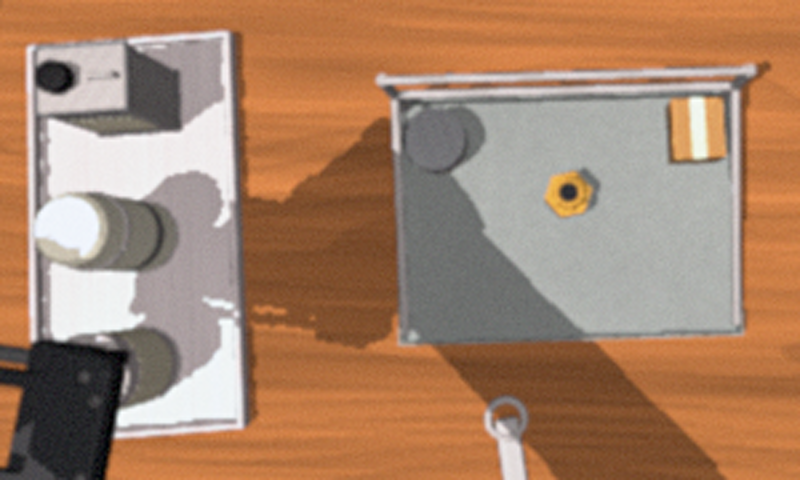

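All three containers stand upright in the tray; the fitting at crop (569,191) is unmoved. Going to the fitting.

apply_moves(
  angular=[
    [0, 0, 0],
    [0, 0, 0],
    [0, 0, 0],
    [0, 0, 0],
    [0, 0, 0],
    [0, 0, 0],
    [0, 0, 0],
    [0, 0, 0],
  ],
  slide=[
    [0.34, 0.6, 0],
    [0.34, 0.6, 0],
    [0.34, 0.6, 0],
    [0.34, 0.6, 0],
    [0.34, 0.6, 0],
    [0.34, 0.6, 0],
    [0.34, 0.6, 0],
    [0.34, 0.6, 0],
  ],
  fingers=[-1, -1, -1, -1, -1, -1, -1, -1],
)

```text
time_s: 37.4
tcp_pos: [521.9, -8.9, 170.6]
tcp_rot: [-0.0, 0.998, -0.057, 0.0]
force: [1.7, 0.5, 0.6]
width: 1.001
gripper_force: 0.0
```

apply_moves(
  angular=[
    [0, 0, 0],
    [0, 0, 0],
    [0, 0, 0],
    [0, 0, 0],
  ],
  slide=[
    [0, 0, 0.4],
    [0, 0, 0.4],
    [0, 0, 0.2],
    [0, 0, 0],
  ],
  fingers=[-1, -1, -1, -1],
)

```text
time_s: 37.9
tcp_pos: [520.9, -7.8, 109.9]
tcp_rot: [0.0, 0.998, -0.058, -0.001]
force: [0.2, 0.6, -0.3]
width: 0.999
gripper_force: 0.0
```

```bash
python3 - <<'E'
from h import *
s=readout.state();print(s["tcp_pos"],s["tcp_rot"],s["joints"])
I,W=shot("wrist","w5")
cv2.imwrite("pics/w5b.png",cv2.resize(I,(800,600),interpolation=cv2.INTER_CUBIC))
E
```

```text
[520.89614716  -7.8090825  109.86671343] [ 2.94617554e-04  9.98334582e-01 -5.76855742e-02 -5.91205808e-04] [-0.87682974  0.12535591  0.9062549   1.89148881 -0.10624003  1.17576432
 -1.61949925]
```

View pics/w5b.png

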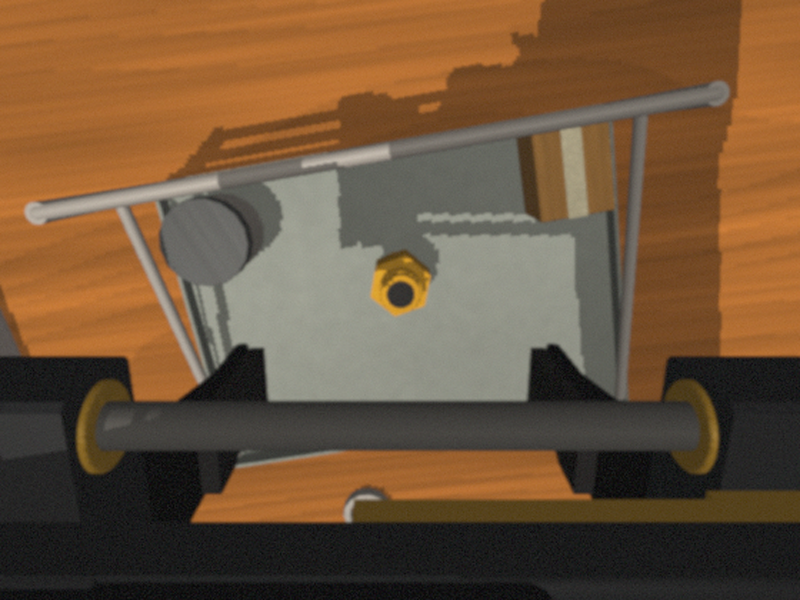

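```bash
python3 - <<'E'
from h import *
W=np.load("pics/w5.npy")
print(back("wrist",(np.array([(400,293)])+.5)*.7-.5,50,W))
E
```

```text
[[522.80310943  -8.31603086]]
```

apply_moves(
  angular=[
    [0, 0, 0],
    [0, 0, 0],
    [0, 0, 0],
    [0, 0, 0],
    [0, 0, 0],
    [0, 0, 0],
    [0, 0, 0],
    [0, 0, 0],
  ],
  slide=[
    [0.027, 0, 0.3],
    [0, 0, 0.45],
    [0, 0, 0.45],
    [0, 0, 0.4],
    [0, 0, 0.3],
    [0, 0, 0.2],
    [0, 0, 0.1],
    [0, 0, 0],
  ],
  fingers=[-1, -1, -1, -1, -1, -1, -1, -1],
)

```text
time_s: 38.95
tcp_pos: [523.2, -8.1, -21.6]
tcp_rot: [0.0, 0.998, -0.058, 0.0]
force: [0.7, 0.1, 0.2]
width: 1.0
gripper_force: 0.0
```

apply_moves(
  angular=[
    [0, 0, 0],
    [0, 0, 0],
  ],
  slide=[
    [0, 0, 0.05],
    [0, 0, 0],
  ],
  fingers=[-1, -1],
)

```text
time_s: 39.2
tcp_pos: [523.3, -7.9, -24.4]
tcp_rot: [-0.0, 0.998, -0.058, 0.0]
force: [0.2, 0.9, 0.3]
width: 1.0
gripper_force: 0.0
```

apply_moves(
  angular=[
    [0, 0, 0],
    [0, 0, 0],
    [0, 0, 0],
    [0, 0, 0],
    [0, 0, 0],
    [0, 0, 0],
    [0, 0, 0],
    [0, 0, 0],
  ],
  slide=[
    [0, 0, 0],
    [0, 0, 0],
    [0, 0, 0],
    [0, 0, 0],
    [0, 0, 0],
    [0, 0, 0],
    [0, 0, 0],
    [0, 0, 0],
  ],
  fingers=[1, 1, 1, 1, 1, 1, 1, 1],
)

```text
time_s: 40.2
tcp_pos: [523.0, -8.3, -24.6]
tcp_rot: [0.0, 0.998, -0.058, 0.0]
force: [-0.0, 0.1, 0.2]
width: 0.363
gripper_force: 30.0
```

apply_moves(
  angular=[
    [0, 0, 0],
    [0, 0, 0],
    [0, 0, 0],
    [0, 0, 0],
    [0, 0, 0],
    [0, 0, 0],
    [0, 0, 0],
    [0, 0, 0],
  ],
  slide=[
    [0, 0, -0.03],
    [0, 0, -0.07],
    [0, 0, -0.15],
    [0, 0, -0.3],
    [0, 0, -0.4],
    [0, 0, -0.4],
    [0, 0, -0.25],
    [0, 0, -0.1],
  ],
  fingers=[1, 1, 1, 1, 1, 1, 1, 1],
)

```text
time_s: 41.2
tcp_pos: [523.6, -7.9, 78.7]
tcp_rot: [-0.001, 0.998, -0.058, 0.001]
force: [0.5, -0.4, -1.4]
width: 0.361
gripper_force: 30.0
```

apply_moves(
  angular=[
    [0, 0, 0],
    [0, 0, 0],
    [0, 0, 0],
    [0, 0, 0],
    [0, 0, 0],
    [0, 0, 0],
    [0, 0, 0],
  ],
  slide=[
    [0, 0.1, 0],
    [0, 0.25, 0],
    [0, 0.4, 0],
    [0, 0.5, 0],
    [0, 0.5, 0],
    [0, 0.4, 0],
    [0, 0.25, 0],
  ],
  fingers=[1, 1, 1, 1, 1, 1, 1],
)

```text
time_s: 42.08
tcp_pos: [504.9, -153.6, 76.8]
tcp_rot: [0.0, 0.998, -0.06, -0.001]
force: [-0.8, 0.3, -1.5]
width: 0.358
gripper_force: 30.0
```

```bash
python3 -c "
from bench import readout
s=readout.state();print(s['tcp_pos'],s['joints'],s['width'])"
```

```text
[ 504.94550724 -153.56846948   76.78900577] [-0.64132929  0.21379214  0.98867409  1.91368963 -0.19723402  1.11783957
 -1.26628736] 0.3584111725396452
```

apply_moves(
  angular=[
    [0, 0, 0],
    [0, 0, 0],
    [0, 0, 0],
    [0, 0, 0],
    [0, 0, 0],
    [0, 0, 0],
    [0, 0, 0],
    [0, 0, 0],
  ],
  slide=[
    [0, 0.2, 0],
    [0, 0.4, 0],
    [-0.03, 0.55, 0],
    [-0.03, 0.6, 0],
    [-0.03, 0.5, 0],
    [-0.03, 0.35, 0],
    [-0.03, 0.15, 0],
    [0, 0, 0],
  ],
  fingers=[1, 1, 1, 1, 1, 1, 1, 1],
)

```text
time_s: 43.08
tcp_pos: [477.9, -313.8, 77.1]
tcp_rot: [-0.0, 0.998, -0.059, -0.0]
force: [-0.1, -0.2, -2.9]
width: 0.355
gripper_force: 30.0
```

```bash
python3 - <<'E'
from h import *
s=readout.state();print(s["tcp_pos"],s["tcp_rot"],s["joints"])
I,W=shot("wrist","w6")
cv2.imwrite("pics/w6b.png",cv2.resize(I,(800,600),interpolation=cv2.INTER_CUBIC))
E
```

```text
[ 477.86242381 -313.76212392   77.10549889] [-2.26272993e-04  9.98285347e-01 -5.85342827e-02 -2.29783559e-04] [-0.29915124  0.35450995  0.99968199  1.80969493 -0.32500234  1.15529636
 -0.88160025]
```

View pics/w6b.png

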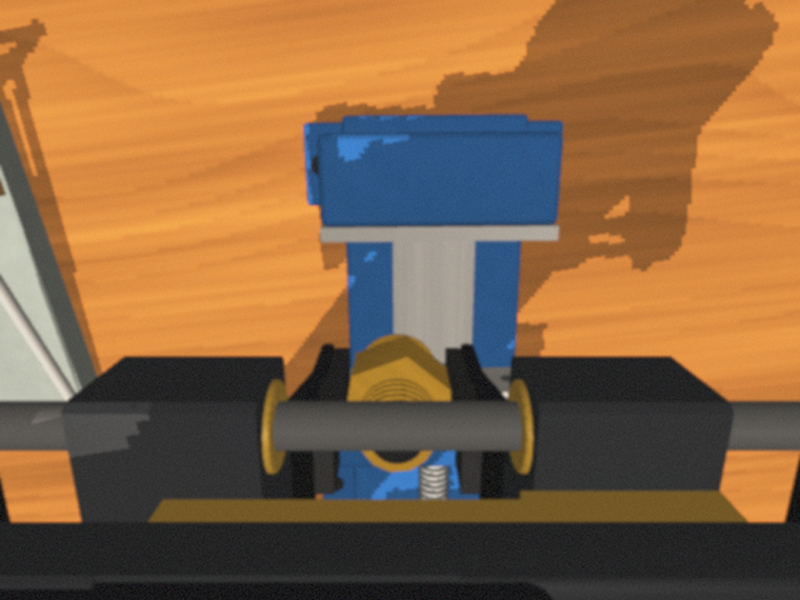

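```bash
python3 - <<'E'
from h import *
np.set_printoptions(suppress=True,precision=1)
W=np.load("pics/w6.npy")
k=lambda p:(np.array(p)+.5)*.7-.5
P=back("wrist",k([(321,241),(558,240)]),56,W);d=P[0]-P[1];d/=np.linalg.norm(d);print(P,np.arctan2(-d[0],d[1]))
m=P.mean(0);ex=np.array([d[1],-d[0]]);print("origin from rear face",m-35*ex)
B=back("wrist",k([(348,300),(518,300),(393,300),(474,300)]),22,W);print("bed edges",B)
# bed mid-line
mb=(B[0]+B[1])/2; print("bed mid at",mb,"offset along d rel to plate mid",(mb-m)@d)
E
```

```text
[[ 517.1 -284.9]
 [ 505.9 -383.9]] -0.11307070999826678
origin from rear face [ 476.7 -330.5]
bed edges [[ 480.6 -288.1]
 [ 470.6 -372.6]
 [ 477.9 -310.4]
 [ 473.2 -350.7]]
bed mid at [ 475.6 -330.3] offset along d rel to plate mid 0.02504035427444366
```

apply_moves(
  angular=[
    [0, 0, 0],
    [0, 0, 0],
    [0, 0, 0],
    [0, 0, 0],
    [0, 0, 0],
    [0, 0, 0],
    [0, 0, 0],
    [0, 0, 0],
  ],
  slide=[
    [0.01, 0.1, 0],
    [0, 0.167, 0],
    [0, 0, 0.1],
    [0, 0, 0.2],
    [0, 0, 0.3],
    [0, 0, 0.3],
    [0, 0, 0.2],
    [0, 0, 0.1],
  ],
  fingers=[1, 1, 1, 1, 1, 1, 1, 1],
)

```text
time_s: 44.12
tcp_pos: [476.3, -329.6, 4.2]
tcp_rot: [-0.0, 0.998, -0.058, -0.001]
force: [0.5, -0.4, -1.7]
width: 0.358
gripper_force: 30.0
```

apply_moves(
  angular=[
    [0, 0, 0],
    [0, 0, 0],
    [0, 0, 0],
  ],
  slide=[
    [0, 0, 0.1],
    [0, 0, 0.07],
    [0, 0, 0],
  ],
  fingers=[1, 1, 1],
)

```text
time_s: 44.5
tcp_pos: [476.8, -329.8, -4.9]
tcp_rot: [-0.0, 0.998, -0.058, -0.0]
force: [0.6, 0.3, -2.1]
width: 0.357
gripper_force: 30.0
```

apply_moves(
  angular=[
    [0, 0, 0],
    [0, 0, 0],
    [0, 0, 0],
  ],
  slide=[
    [0, 0, 0.02],
    [0, 0, 0.015],
    [0, 0, 0],
  ],
  fingers=[1, 1, 1],
)

```text
time_s: 44.88
tcp_pos: [477.1, -330.0, -6.6]
tcp_rot: [-0.0, 0.998, -0.058, 0.0]
force: [-0.8, 0.6, 1.2]
width: 0.362
gripper_force: 30.0
```

apply_moves(
  angular=[
    [0, 0, 0],
    [0, 0, 0],
    [0, 0, 0],
    [0, 0, 0],
    [0, 0, 0],
    [0, 0, 0],
    [0, 0, 0],
    [0, 0, 0],
  ],
  slide=[
    [0, 0, 0],
    [0, 0, 0],
    [0, 0, 0],
    [0, 0, 0],
    [0, 0, -0.2],
    [0, 0, -0.6],
    [0, 0, -0.8],
    [0, 0, -0.8],
  ],
  fingers=[-0.4, -0.4, -0.4, -0.4, -0.4, -0.4, -0.4, -0.4],
)

```text
time_s: 45.88
tcp_pos: [476.6, -330.1, 139.2]
tcp_rot: [0.0, 0.998, -0.059, 0.0]
force: [1.1, 0.2, -0.2]
width: 0.697
gripper_force: 0.0
```

```bash
python3 - <<'E'
from h import *
s=readout.state();print(s["tcp_pos"],s["tcp_rot"],s["joints"])
I,W=shot("wrist","w7")
cv2.imwrite("pics/w7b.png",cv2.resize(I,(800,600),interpolation=cv2.INTER_CUBIC))
E
```

```text
[ 476.61858442 -330.08273312  139.20833841] [ 6.06523155e-05  9.98280791e-01 -5.86122060e-02  2.62184233e-04] [-0.30592838  0.30879467  1.0384684   1.72217014 -0.27798652  1.26967041
 -0.8926752 ]
```

View pics/w7b.png

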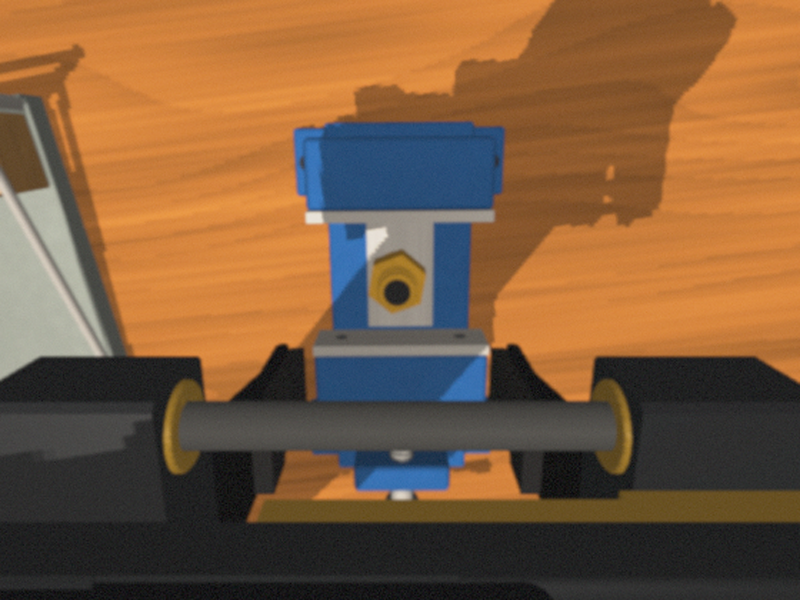

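Fitting stands upright between the jaws (bore (397,292), jaws at rows 216 and 335). Turning back and fetching the round tin.

apply_moves(
  angular=[
    [0, 0, -0.0537],
    [0, 0, -0.0537],
    [0, 0, -0.0537],
    [0, 0, -0.0537],
    [0, 0, -0.0537],
    [0, 0, -0.0537],
    [0, 0, -0.0537],
    [0, 0, -0.0537],
  ],
  slide=[
    [0, 0, -0.3],
    [0, 0, -0.3],
    [0, 0, 0],
    [0, 0, 0],
    [0, 0, 0],
    [0, 0, 0],
    [0, 0, 0],
    [0, 0, 0],
  ],
  fingers=[-0.6, -0.6, -0.6, -0.6, -0.6, -0.6, -0.6, -0.6],
)

```text
time_s: 46.92
tcp_pos: [476.7, -330.2, 173.7]
tcp_rot: [0.0, 0.814, 0.58, 0.0]
force: [0.2, -0.1, -0.0]
width: 0.799
gripper_force: 0.0
```

apply_moves(
  angular=[
    [0, 0, -0.0537],
    [0, 0, -0.0537],
    [0, 0, 0],
  ],
  slide=[
    [0, 0, 0],
    [0, 0, 0],
    [0, 0, 0],
  ],
  fingers=[-0.6, -0.6, -0.6],
)

```text
time_s: 47.3
tcp_pos: [476.7, -330.2, 173.6]
tcp_rot: [0.0, 0.708, 0.706, 0.0]
force: [-0.8, 0.6, 0.6]
width: 0.797
gripper_force: 0.0
```

```bash
python3 -c "
from bench import readout
s=readout.state();print(s['tcp_pos'],s['tcp_rot'],s['joints'],s['width'])"
```

```text
[ 476.72554181 -330.1879334   173.59017652] [3.34063917e-04 7.08090806e-01 7.06121258e-01 2.60169554e-04] [-0.11535394  0.2145678   0.78111564  1.67189125 -0.1558871   1.31839287
  0.69049698] 0.7969188577065898
```

apply_moves(
  angular=[
    [0, 0, -0.001],
    [0, 0, 0],
    [0, 0, 0],
    [0, 0, 0],
    [0, 0, 0],
    [0, 0, 0],
    [0, 0, 0],
    [0, 0, 0],
  ],
  slide=[
    [0.87, 0, 0],
    [0.87, 0, 0],
    [0.87, 0, 0],
    [0.87, 0, 0],
    [0.87, 0, 0],
    [0.87, 0, 0],
    [0.87, -0.2, 0],
    [0.87, -0.2, 0],
  ],
  fingers=[-0.6, -0.6, -0.6, -0.6, -0.6, -0.6, -0.6, -0.6],
)

```text
time_s: 48.3
tcp_pos: [451.6, 89.1, 173.5]
tcp_rot: [0.0, 0.708, 0.707, 0.001]
force: [-0.2, -0.3, -0.8]
width: 0.8
gripper_force: 0.0
```

apply_moves(
  angular=[
    [0, 0, 0],
    [0, 0, 0],
    [0, 0, 0],
    [0, 0, 0],
    [0, 0, 0],
    [0, 0, 0],
  ],
  slide=[
    [0.87, -0.3, 0],
    [0.87, -0.3, 0],
    [0.87, -0.3, 0],
    [0.87, -0.1, 0],
    [0, 0, 0],
    [0, 0, 0],
  ],
  fingers=[-0.6, -0.6, -0.6, -0.6, -0.6, -0.6],
)

```text
time_s: 49.05
tcp_pos: [391.7, 295.5, 173.0]
tcp_rot: [0.0, 0.707, 0.707, -0.0]
force: [1.0, -0.3, -0.1]
width: 0.796
gripper_force: 0.0
```

```bash
python3 -c "
from bench import readout
s=readout.state();print(s['tcp_pos'],s['tcp_rot'],s['joints'],s['width'])"
```

```text
[391.67062089 295.46094375 173.04149665] [ 3.38543971e-04  7.07050197e-01  7.07163242e-01 -2.31397984e-04] [-0.82479081 -0.01345638  0.12290881  1.85526311  0.00245237  1.30008985
 -0.70238975] 0.7958626664693301
```

apply_moves(
  angular=[
    [0, 0, 0],
    [0, 0, 0],
    [0, 0, 0],
    [0, 0, 0],
    [0, 0, 0],
    [0, 0, 0],
    [0, 0, 0],
    [0, 0, 0],
  ],
  slide=[
    [0.03, 0.015, 0],
    [0, 0, 0.4],
    [0, 0, 0.5],
    [0, 0, 0.5],
    [0, 0, 0.5],
    [0, 0, 0.25],
    [0, 0, 0.08],
    [0, 0, 0],
  ],
  fingers=[-0.6, -0.6, -0.6, -0.6, -0.6, -0.6, -0.6, -0.6],
)

```text
time_s: 50.05
tcp_pos: [392.8, 298.3, 39.9]
tcp_rot: [0.0, 0.706, 0.708, 0.001]
force: [-0.6, -0.0, 0.4]
width: 0.8
gripper_force: 0.0
```

apply_moves(
  angular=[
    [0, 0, 0],
    [0, 0, 0],
    [0, 0, 0],
    [0, 0, 0],
    [0, 0, 0],
    [0, 0, 0],
    [0, 0, 0],
    [0, 0, 0],
  ],
  slide=[
    [0, 0, 0],
    [0, 0, 0],
    [0, 0, 0],
    [0, 0, 0],
    [0, 0, 0],
    [0, 0, 0],
    [0, 0, 0],
    [0, 0, 0],
  ],
  fingers=[1, 1, 1, 1, 1, 1, 1, 1],
)

```text
time_s: 51.05
tcp_pos: [392.0, 298.6, 39.9]
tcp_rot: [-0.0, 0.706, 0.708, 0.0]
force: [-2.7, -1.0, 5.7]
width: 0.616
gripper_force: 30.0
```

apply_moves(
  angular=[
    [0, 0, 0],
    [0, 0, 0],
    [0, 0, 0],
    [0, 0, 0],
    [0, 0, 0],
    [0, 0, 0],
    [0, 0, 0],
    [0, 0, 0],
  ],
  slide=[
    [0, 0, -0.02],
    [0, 0, -0.05],
    [0, 0, -0.1],
    [0, 0, -0.2],
    [0, 0, -0.25],
    [0, 0, -0.25],
    [0, 0, -0.13],
    [0, 0, 0],
  ],
  fingers=[1, 1, 1, 1, 1, 1, 1, 1],
)

```text
time_s: 52.05
tcp_pos: [392.7, 298.5, 100.2]
tcp_rot: [0.0, 0.706, 0.708, 0.001]
force: [-1.0, 0.0, -3.8]
width: 0.609
gripper_force: 30.0
```

apply_moves(
  angular=[
    [0, 0, 0],
    [0, 0, 0],
    [0, 0, 0],
    [0, 0, 0],
    [0, 0, 0],
    [0, 0, 0],
    [0, 0, 0],
    [0, 0, 0],
  ],
  slide=[
    [-0.1, 0, 0],
    [-0.25, 0, 0],
    [-0.45, 0, 0],
    [-0.6, 0.15, 0],
    [-0.7, 0.25, 0],
    [-0.7, 0.3, 0],
    [-0.7, 0.3, 0],
    [-0.7, 0.3, 0],
  ],
  fingers=[1, 1, 1, 1, 1, 1, 1, 1],
)

```text
time_s: 53.05
tcp_pos: [470.5, 43.8, 99.0]
tcp_rot: [-0.0, 0.707, 0.708, -0.0]
force: [0.6, -0.2, -5.0]
width: 0.614
gripper_force: 30.0
```

apply_moves(
  angular=[
    [0, 0, 0],
    [0, 0, 0],
    [0, 0, 0],
    [0, 0, 0],
    [0, 0, 0],
    [0, 0, 0],
    [0, 0, 0],
  ],
  slide=[
    [-0.7, 0.3, 0],
    [-0.55, 0.2, 0],
    [-0.4, 0.1, 0],
    [-0.25, 0.09, 0],
    [-0.1, 0, 0],
    [0, 0, 0],
    [0, 0, 0],
  ],
  fingers=[1, 1, 1, 1, 1, 1, 1],
)

```text
time_s: 53.92
tcp_pos: [512.2, -72.6, 99.1]
tcp_rot: [-0.0, 0.706, 0.708, 0.0]
force: [-0.2, 0.4, -4.4]
width: 0.617
gripper_force: 30.0
```

apply_moves(
  angular=[
    [0, 0, 0],
    [0, 0, 0],
    [0, 0, 0],
    [0, 0, 0],
    [0, 0, 0],
    [0, 0, 0],
    [0, 0, 0],
    [0, 0, 0],
  ],
  slide=[
    [-0.018, 0, 0.06],
    [0, 0, 0.15],
    [0, 0, 0.25],
    [0, 0, 0.25],
    [0, 0, 0.15],
    [0, 0, 0.08],
    [0, 0, 0.04],
    [0, 0, 0],
  ],
  fingers=[1, 1, 1, 1, 1, 1, 1, 1],
)

```text
time_s: 54.92
tcp_pos: [512.9, -74.8, 41.0]
tcp_rot: [0.0, 0.706, 0.708, 0.0]
force: [-2.0, -0.2, -0.4]
width: 0.614
gripper_force: 30.0
```

apply_moves(
  angular=[
    [0, 0, 0],
    [0, 0, 0],
    [0, 0, 0],
    [0, 0, 0],
    [0, 0, 0],
    [0, 0, 0],
    [0, 0, 0],
    [0, 0, 0],
  ],
  slide=[
    [0, 0, 0],
    [0, 0, 0],
    [0, 0, 0],
    [0, 0, 0],
    [0, 0, -0.3],
    [0, 0, -0.6],
    [0, 0, -0.7],
    [0, 0, -0.6],
  ],
  fingers=[-0.6, -0.6, -0.6, -0.6, -0.6, -0.6, -0.6, -0.6],
)

```text
time_s: 55.92
tcp_pos: [513.1, -74.9, 175.5]
tcp_rot: [0.001, 0.706, 0.708, 0.001]
force: [0.7, -1.1, 0.3]
width: 0.802
gripper_force: 0.0
```

apply_moves(
  angular=[
    [0, 0, 0],
    [0, 0, 0],
    [0, 0, 0],
    [0, 0, 0],
    [0, 0, 0],
    [0, 0, 0],
    [0, 0, 0],
    [0, 0, 0],
  ],
  slide=[
    [0.9, -0.06, 0],
    [0.9, -0.06, 0],
    [0.9, -0.06, 0],
    [0.9, -0.06, 0],
    [0.9, -0.06, 0],
    [0.9, -0.06, 0],
    [0.9, -0.06, 0],
    [0, 0, 0],
  ],
  fingers=[-0.6, -0.6, -0.6, -0.6, -0.6, -0.6, -0.6, -0.6],
)

```text
time_s: 56.92
tcp_pos: [484.4, 309.2, 173.3]
tcp_rot: [-0.001, 0.703, 0.711, 0.001]
force: [-0.0, 0.0, 0.2]
width: 0.799
gripper_force: 0.0
```

apply_moves(
  angular=[
    [0, 0, 0],
    [0, 0, 0],
  ],
  slide=[
    [0, 0, 0],
    [0, 0, 0],
  ],
  fingers=[-0.6, -0.6],
)

```text
time_s: 57.18
tcp_pos: [487.2, 301.5, 173.2]
tcp_rot: [0.0, 0.707, 0.707, 0.0]
force: [0.2, -0.2, 0.0]
width: 0.804
gripper_force: 0.0
```

apply_moves(
  angular=[
    [0, 0, 0],
    [0, 0, 0],
    [0, 0, 0],
    [0, 0, 0],
    [0, 0, 0],
    [0, 0, 0],
    [0, 0, 0],
    [0, 0, 0],
  ],
  slide=[
    [0.115, -0.02, 0],
    [0, 0, 0.4],
    [0, 0, 0.5],
    [0, 0, 0.5],
    [0, 0, 0.5],
    [0, 0, 0.25],
    [0, 0, 0.1],
    [0, 0, 0],
  ],
  fingers=[-0.6, -0.6, -0.6, -0.6, -0.6, -0.6, -0.6, -0.6],
)

```text
time_s: 58.18
tcp_pos: [485.6, 310.4, 38.0]
tcp_rot: [0.0, 0.706, 0.708, 0.0]
force: [-0.3, 0.1, -0.0]
width: 0.796
gripper_force: 0.0
```

apply_moves(
  angular=[
    [0, 0, 0],
    [0, 0, 0],
    [0, 0, 0],
    [0, 0, 0],
    [0, 0, 0],
    [0, 0, 0],
    [0, 0, 0],
    [0, 0, 0],
  ],
  slide=[
    [0, 0, 0],
    [0, 0, 0],
    [0, 0, 0],
    [0, 0, 0],
    [0, 0, 0],
    [0, 0, 0],
    [0, 0, 0],
    [0, 0, 0],
  ],
  fingers=[1, 1, 1, 1, 1, 1, 1, 1],
)

```text
time_s: 59.18
tcp_pos: [485.1, 310.6, 38.1]
tcp_rot: [-0.0, 0.706, 0.708, 0.0]
force: [-2.8, -0.5, 5.9]
width: 0.593
gripper_force: 29.9
```

apply_moves(
  angular=[
    [0, 0, 0],
    [0, 0, 0],
    [0, 0, 0],
    [0, 0, 0],
    [0, 0, 0],
    [0, 0, 0],
    [0, 0, 0],
    [0, 0, 0],
  ],
  slide=[
    [0, 0, -0.02],
    [0, 0, -0.05],
    [0, 0, -0.1],
    [0, 0, -0.2],
    [0, 0, -0.25],
    [0, 0, -0.25],
    [0, 0, -0.13],
    [0, 0, 0],
  ],
  fingers=[1, 1, 1, 1, 1, 1, 1, 1],
)

```text
time_s: 60.18
tcp_pos: [485.7, 310.5, 98.5]
tcp_rot: [0.0, 0.706, 0.708, 0.001]
force: [0.6, -0.6, -2.5]
width: 0.594
gripper_force: 29.9
```

apply_moves(
  angular=[
    [0, 0, 0],
    [0, 0, 0],
    [0, 0, 0],
    [0, 0, 0],
    [0, 0, 0],
    [0, 0, 0],
    [0, 0, 0],
    [0, 0, 0],
  ],
  slide=[
    [-0.1, 0, 0],
    [-0.25, 0, 0],
    [-0.45, 0, 0],
    [-0.6, -0.05, 0],
    [-0.7, -0.05, 0],
    [-0.7, -0.05, 0],
    [-0.7, -0.05, 0],
    [-0.7, -0.05, 0],
  ],
  fingers=[1, 1, 1, 1, 1, 1, 1, 1],
)

```text
time_s: 61.18
tcp_pos: [470.0, 55.5, 97.1]
tcp_rot: [-0.0, 0.707, 0.708, -0.0]
force: [1.0, -0.8, -2.6]
width: 0.591
gripper_force: 29.9
```

apply_moves(
  angular=[
    [0, 0, 0],
    [0, 0, 0],
    [0, 0, 0],
    [0, 0, 0],
    [0, 0, 0],
    [0, 0, 0],
  ],
  slide=[
    [-0.55, 0, 0],
    [-0.35, 0, 0],
    [-0.15, 0, 0],
    [-0.07, 0, 0],
    [0, 0, 0],
    [0, 0, 0],
  ],
  fingers=[1, 1, 1, 1, 1, 1],
)

```text
time_s: 61.92
tcp_pos: [471.0, -8.2, 97.4]
tcp_rot: [-0.0, 0.706, 0.709, 0.0]
force: [0.5, -0.0, -2.4]
width: 0.591
gripper_force: 29.9
```

apply_moves(
  angular=[
    [0, 0, 0],
    [0, 0, 0],
    [0, 0, 0],
    [0, 0, 0],
    [0, 0, 0],
    [0, 0, 0],
    [0, 0, 0],
    [0, 0, 0],
  ],
  slide=[
    [-0.01, -0.01, 0.06],
    [0, 0, 0.15],
    [0, 0, 0.25],
    [0, 0, 0.25],
    [0, 0, 0.15],
    [0, 0, 0.07],
    [0, 0, 0.05],
    [0, 0, 0],
  ],
  fingers=[1, 1, 1, 1, 1, 1, 1, 1],
)

```text
time_s: 62.92
tcp_pos: [470.9, -9.6, 39.1]
tcp_rot: [0.0, 0.706, 0.708, 0.0]
force: [-1.1, -0.3, -0.8]
width: 0.593
gripper_force: 29.9
```

apply_moves(
  angular=[
    [0, 0, 0],
    [0, 0, 0],
    [0, 0, 0],
    [0, 0, 0],
    [0, 0, 0],
    [0, 0, 0],
    [0, 0, 0],
    [0, 0, 0],
  ],
  slide=[
    [0, 0, 0],
    [0, 0, 0],
    [0, 0, 0],
    [0, 0, 0],
    [0, 0, -0.3],
    [0, 0, -0.6],
    [0, 0, -0.7],
    [0, 0, -0.6],
  ],
  fingers=[-0.6, -0.6, -0.6, -0.6, -0.6, -0.6, -0.6, -0.6],
)

```text
time_s: 63.92
tcp_pos: [470.7, -9.7, 172.3]
tcp_rot: [0.0, 0.706, 0.708, 0.001]
force: [1.5, 0.6, -0.8]
width: 0.804
gripper_force: 0.0
```

apply_moves(
  angular=[
    [0, 0, 0],
    [0, 0, 0],
    [0, 0, 0],
    [0, 0, 0],
    [0, 0, 0],
    [0, 0, 0],
    [0, 0, 0],
    [0, 0, 0],
  ],
  slide=[
    [0.77, 0.27, 0],
    [0.77, 0.27, 0],
    [0.77, 0.27, 0],
    [0.77, 0.27, 0],
    [0.77, 0.27, 0],
    [0.77, 0.27, 0],
    [0.77, 0.27, 0],
    [0, 0, 0],
  ],
  fingers=[-0.6, -0.6, -0.6, -0.6, -0.6, -0.6, -0.6, -0.6],
)

```text
time_s: 64.92
tcp_pos: [581.7, 319.4, 169.0]
tcp_rot: [-0.001, 0.704, 0.71, -0.0]
force: [-0.3, 0.2, -0.6]
width: 0.797
gripper_force: 0.0
```

apply_moves(
  angular=[
    [0, 0, 0],
    [0, 0, 0],
  ],
  slide=[
    [0, 0, 0],
    [0, 0, 0],
  ],
  fingers=[-0.6, -0.6],
)

```text
time_s: 65.18
tcp_pos: [583.3, 312.2, 171.0]
tcp_rot: [0.0, 0.707, 0.707, -0.0]
force: [-0.2, 0.1, 0.5]
width: 0.799
gripper_force: 0.0
```

apply_moves(
  angular=[
    [0, 0, 0],
    [0, 0, 0],
    [0, 0, 0],
    [0, 0, 0],
    [0, 0, 0],
    [0, 0, 0],
    [0, 0, 0],
    [0, 0, 0],
  ],
  slide=[
    [0, -0.01, 0],
    [0, 0, 0.4],
    [0, 0, 0.5],
    [0, 0, 0.5],
    [0, 0, 0.5],
    [0, 0, 0.25],
    [0, 0, 0.08],
    [0, 0, 0],
  ],
  fingers=[-0.6, -0.6, -0.6, -0.6, -0.6, -0.6, -0.6, -0.6],
)

```text
time_s: 66.18
tcp_pos: [582.9, 314.3, 37.7]
tcp_rot: [0.0, 0.706, 0.708, 0.001]
force: [0.2, -0.4, 0.8]
width: 0.801
gripper_force: 0.0
```

apply_moves(
  angular=[
    [0, 0, 0],
    [0, 0, 0],
    [0, 0, 0],
    [0, 0, 0],
    [0, 0, 0],
    [0, 0, 0],
    [0, 0, 0],
    [0, 0, 0],
  ],
  slide=[
    [0, 0, 0],
    [0, 0, 0],
    [0, 0, 0],
    [0, 0, 0],
    [0, 0, 0],
    [0, 0, 0],
    [0, 0, 0],
    [0, 0, 0],
  ],
  fingers=[1, 1, 1, 1, 1, 1, 1, 1],
)

```text
time_s: 67.18
tcp_pos: [582.9, 314.2, 37.4]
tcp_rot: [0.0, 0.706, 0.708, 0.001]
force: [1.4, 0.6, 3.9]
width: 0.541
gripper_force: 28.9
```

apply_moves(
  angular=[
    [0, 0, 0],
    [0, 0, 0],
    [0, 0, 0],
    [0, 0, 0],
    [0, 0, 0],
    [0, 0, 0],
    [0, 0, 0],
    [0, 0, 0],
  ],
  slide=[
    [0, 0, -0.02],
    [0, 0, -0.05],
    [0, 0, -0.1],
    [0, 0, -0.2],
    [0, 0, -0.25],
    [0, 0, -0.25],
    [0, 0, -0.13],
    [0, 0, 0],
  ],
  fingers=[1, 1, 1, 1, 1, 1, 1, 1],
)

```text
time_s: 68.18
tcp_pos: [582.9, 314.3, 98.0]
tcp_rot: [0.0, 0.706, 0.708, 0.001]
force: [-0.1, -0.0, -3.1]
width: 0.54
gripper_force: 29.0
```

apply_moves(
  angular=[
    [0, 0, 0],
    [0, 0, 0],
    [0, 0, 0],
    [0, 0, 0],
    [0, 0, 0],
    [0, 0, 0],
    [0, 0, 0],
    [0, 0, 0],
  ],
  slide=[
    [-0.1, -0.1, 0],
    [-0.25, -0.2, 0],
    [-0.4, -0.25, 0],
    [-0.5, -0.25, 0],
    [-0.5, -0.2, 0],
    [-0.5, -0.15, 0],
    [-0.5, -0.1, 0],
    [-0.5, -0.04, 0],
  ],
  fingers=[1, 1, 1, 1, 1, 1, 1, 1],
)

```text
time_s: 69.18
tcp_pos: [504.0, 117.4, 96.2]
tcp_rot: [-0.0, 0.706, 0.708, -0.001]
force: [-0.3, 0.4, -3.6]
width: 0.537
gripper_force: 29.0
```

apply_moves(
  angular=[
    [0, 0, 0],
    [0, 0, 0],
    [0, 0, 0],
    [0, 0, 0],
    [0, 0, 0],
    [0, 0, 0],
  ],
  slide=[
    [-0.5, 0, 0],
    [-0.3, 0, 0],
    [-0.17, 0, 0],
    [-0.08, 0, 0],
    [0, 0, 0],
    [0, 0, 0],
  ],
  fingers=[1, 1, 1, 1, 1, 1],
)

```text
time_s: 69.92
tcp_pos: [505.6, 56.8, 96.8]
tcp_rot: [-0.0, 0.706, 0.709, 0.0]
force: [0.9, 0.5, -3.6]
width: 0.536
gripper_force: 29.0
```

apply_moves(
  angular=[
    [0, 0, 0],
    [0, 0, 0],
    [0, 0, 0],
    [0, 0, 0],
    [0, 0, 0],
    [0, 0, 0],
    [0, 0, 0],
    [0, 0, 0],
  ],
  slide=[
    [0, 0, 0.06],
    [0, 0, 0.15],
    [0, 0, 0.25],
    [0, 0, 0.25],
    [0, 0, 0.15],
    [0, 0, 0.07],
    [0, 0, 0.05],
    [0, 0, 0],
  ],
  fingers=[1, 1, 1, 1, 1, 1, 1, 1],
)

```text
time_s: 70.92
tcp_pos: [506.1, 55.9, 38.4]
tcp_rot: [0.0, 0.706, 0.708, 0.0]
force: [-0.3, 0.0, -2.4]
width: 0.541
gripper_force: 29.0
```

apply_moves(
  angular=[
    [0, 0, 0],
    [0, 0, 0],
    [0, 0, 0],
    [0, 0, 0],
    [0, 0, 0],
    [0, 0, 0],
    [0, 0, 0],
    [0, 0, 0],
  ],
  slide=[
    [0, 0, 0],
    [0, 0, 0],
    [0, 0, 0],
    [0, 0, 0],
    [0, 0, -0.3],
    [0, 0, -0.6],
    [0, 0, -0.7],
    [0, 0, -0.6],
  ],
  fingers=[-0.6, -0.6, -0.6, -0.6, -0.6, -0.6, -0.6, -0.6],
)

```text
time_s: 71.92
tcp_pos: [505.9, 55.8, 171.7]
tcp_rot: [0.0, 0.706, 0.708, 0.001]
force: [0.0, -0.9, 0.5]
width: 0.797
gripper_force: 0.0
```

apply_moves(
  angular=[
    [0, 0, 0],
    [0, 0, 0],
    [0, 0, 0],
    [0, 0, 0],
    [0, 0, 0],
    [0, 0, 0],
    [0, 0, 0],
    [0, 0, 0],
  ],
  slide=[
    [0.8, 0, -0.1],
    [0.8, 0, -0.1],
    [0.8, 0, -0.1],
    [0.8, 0, 0],
    [0.8, 0, 0],
    [0.8, 0, 0],
    [0.6, 0, 0],
    [0, 0, 0],
  ],
  fingers=[-0.6, -0.6, -0.6, -0.6, -0.6, -0.6, -0.6, -0.6],
)

```text
time_s: 72.92
tcp_pos: [502.8, 383.7, 187.1]
tcp_rot: [-0.001, 0.704, 0.71, -0.0]
force: [0.3, 0.2, -0.3]
width: 0.797
gripper_force: 0.0
```

```bash
python3 - <<'E'
from h import *
B,_=shot("top","t8")
A=cv2.imread("pics/top0.png")
up=lambda I:cv2.resize(I,None,fx=8,fy=8,interpolation=cv2.INTER_CUBIC)
for n,(x0,x1,y0,y1) in dict(flat=(227,267,223,253),round=(302,338,219,254),spray=(270,300,245,275),grease=(222,245,200,223),carton=(321,342,197,219)).items():
    T=up(A[y0:y1,x0:x1]);S=up(B[y0-8:y1+8,x0-8:x1+8]);r=cv2.matchTemplate(S,T,5);_,m,_,l=cv2.minMaxLoc(r);print(n,round(m,3),np.array(l)/8-8)
cv2.imwrite("pics/t8c.png",cv2.resize(B[165:335,205:495],(800,469),interpolation=cv2.INTER_CUBIC))
E
```

```text
flat 0.963 [-0.625 -1.25 ]
round 0.979 [ 1.  -0.5]
spray 0.947 [ 1.375 -0.375]
grease 0.71 [-0.125  0.25 ]
carton 0.992 [ 0.    -0.125]
```

View pics/t8c.png

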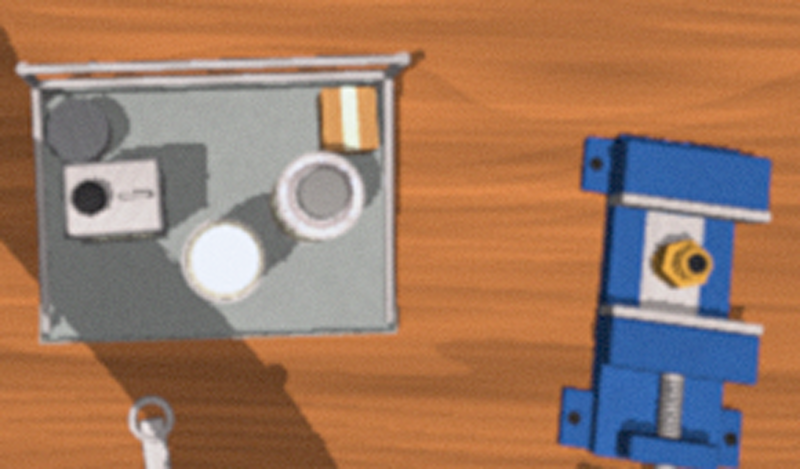

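All three containers are back within about 2.5 mm of where they stood; the fitting at (683,263) is upright in the vise and the bystanders are unmoved. Handing in.

```bash
python3 -c "
from bench import arm
print(arm.finish_job())"
```

```text
the job is handed in; nothing more can be done
None
```

The job is handed in (no verdict came back): the brass fitting stands upright on the vise bed midway between the jaws, the round tin, spray can and flat tin are back upright within about 2.5 mm of their original spots (the flat tin slipped from the grip once but stayed upright), and the grease tin and carton are unmoved, at about 73 s of the 144 s allowed.

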